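# Spread heaped stone casts on the drying tray and load the dryer

## Task

The stone casts were tipped onto the drying tray in a heap. Spread them over the whole tray in one even layer, every cast flat on its base with its teeth up and about a finger's width (15 mm) or more of free air between neighbours; they chip, so set them down gently. Then slide the tray fully home in the dryer, grip outwards, and tip the dryer's front flap shut, leaving everything else on the bench where it is.

Things in the scene. Friction and masses are not known exactly. Their poses are not given: they have to be found in the camera images.
- tray: Loose aluminium drying tray with slotted floor, 172 (x) x 226 mm (y) outside, 166 x 220 inside, walls 3 mm thick, 18 high, floor 3 mm thick; 0.35 kg. Origin: centre of its underside; +x runs from its black grip to its far wall (the end that enters the dryer first), z up.
- tray_grip (a point): Middle of the tray's upright black grip, 28 mm above the tray's underside. The grip is a rounded block that stands out 35 mm from the middle of the tray's near (-x) wall, 12 mm thick across the tray's y, from 5 to 39 mm above the underside. Axes as the tray's.
- cast_1: Loose yellow stone cast of a row of teeth (quadrant model), 75 g: flat base 64 (x) x 38 (y) x 14 mm high; along its middle a tooth ridge 56 (x) x 14 mm (y), up to 30 mm above the underside: grip it there. Origin: centre of the underside; +x along the row to its narrow front end, z up through the teeth.
- cast_1_heel (a point): Point on the underside of cast_1, 16 mm from its centre along its -x.
- cast_1_front (a point): Point on the underside of cast_1, 16 mm from its centre along its +x.
- cast_2: Loose white stone cast of a row of teeth (quadrant model), same size and frame as cast_1.
- cast_2_heel (a point): Point on the underside of cast_2, 16 mm from its centre along its -x.
- cast_2_front (a point): Point on the underside of cast_2, 16 mm from its centre along its +x.
- cast_3: Loose pink stone cast of a row of teeth (quadrant model), same size and frame as cast_1.
- cast_3_heel (a point): Point on the underside of cast_3, 16 mm from its centre along its -x.
- cast_3_front (a point): Point on the underside of cast_3, 16 mm from its centre along its +x.
- cast_4: Loose pale blue stone cast of a row of teeth (quadrant model), same size and frame as cast_1.
- cast_4_heel (a point): Point on the underside of cast_4, 16 mm from its centre along its -x.
- cast_4_front (a point): Point on the underside of cast_4, 16 mm from its centre along its +x.
- cast_5: Loose beige stone cast of a row of teeth (quadrant model), same size and frame as cast_1.
- cast_5_heel (a point): Point on the underside of cast_5, 16 mm from its centre along its -x.
- cast_5_front (a point): Point on the underside of cast_5, 16 mm from its centre along its +x.
- dryer: Fixed white hood, 264 wide, 112 high, open below. Origin: on the worktop, mid mouth; +x straight inward. Inside walls at y=+-118 mm, flared at the mouth, start at x=3; back wall at x=236: the tray slides in on the worktop, grip outwards, its origin at x=150 when home. Roof (z 104 to 112) starts at x=20; heater guard 59 mm above the worktop from x=75. The open flap stands up there.
- flap (a joint): Dryer's front flap, rad: 0 shut, 2.94 straight up, 3.25 leaning back on its stop (open). Hinge line at x=14, z=112 mm of the dryer's frame, along y; 100 mm from hinge to free edge (black lip 14 mm thick), 256 wide, 5 thick. Tipped forward past upright it sinks shut by itself on a damper if nothing is in its way; its lower edge then hangs at x=-6.
- pot_grey: Bystander, loose: white screw pot of grey powder, 90 mm across, 34 mm high. Origin: centre of its underside.
- articulator: Bystander, loose: brass dental articulator, 87 x 98 x 95 mm. Origin: centre of its underside.
- spatula_blue: Bystander, loose: plaster spatula with a blue grip, 140 mm long. Origin: centre of its underside.
- bottle_blue: Bystander, loose: small bottle with a blue label, 30 mm across, 60 mm high. Origin: centre of its underside.
- carver: Bystander, loose: wax carver with teal grips, 154 mm long. Origin: centre of its underside.
There are look-alikes about, which are no part of the job. What is shaped like the cast_1 but orange or turquoise is not meant.

How it is judged:
On the way, in this order (a step that is already met when the one before it is completed fails the run):
1. the five casts lie in one even layer, flat and apart, on the tray (angle between each of cast_1, cast_2, cast_3, cast_4, cast_5's own z axis and vertical below 0.12 rad and z of cast_1 in the frame of tray between -0.002 and 0.007 m and x of cast_1 in the frame of tray between -0.07 and 0.07 m and y of cast_1 in the frame of tray between -0.095 and 0.095 m and z of cast_2 in the frame of tray between -0.002 and 0.007 m and x of cast_2 in the frame of tray between -0.07 and 0.07 m and y of cast_2 in the frame of tray between -0.095 and 0.095 m and z of cast_3 in the frame of tray between -0.002 and 0.007 m and x of cast_3 in the frame of tray between -0.07 and 0.07 m and y of cast_3 in the frame of tray between -0.095 and 0.095 m and z of cast_4 in the frame of tray between -0.002 and 0.007 m and x of cast_4 in the frame of tray between -0.07 and 0.07 m and y of cast_4 in the frame of tray between -0.095 and 0.095 m and z of cast_5 in the frame of tray between -0.002 and 0.007 m and x of cast_5 in the frame of tray between -0.07 and 0.07 m and y of cast_5 in the frame of tray between -0.095 and 0.095 m and horizontal distance between each of cast_1_heel, cast_1_front and cast_2_heel above 0.045 m and horizontal distance between each of cast_1_heel, cast_1_front and cast_2_front above 0.045 m and horizontal distance between each of cast_1_heel, cast_1_front, cast_2_heel, cast_2_front and cast_3_heel above 0.045 m and horizontal distance between each of cast_1_heel, cast_1_front, cast_2_heel, cast_2_front and cast_3_front above 0.045 m and horizontal distance between each of cast_1_heel, cast_1_front, cast_2_heel, cast_2_front, cast_3_heel, cast_3_front and cast_4_heel above 0.045 m and horizontal distance between each of cast_1_heel, cast_1_front, cast_2_heel, cast_2_front, cast_3_heel, cast_3_front and cast_4_front above 0.045 m and horizontal distance between each of cast_1_heel, cast_1_front, cast_2_heel, cast_2_front, cast_3_heel, cast_3_front, cast_4_heel, cast_4_front and cast_5_heel above 0.045 m and horizontal distance between each of cast_1_heel, cast_1_front, cast_2_heel, cast_2_front, cast_3_heel, cast_3_front, cast_4_heel, cast_4_front and cast_5_front above 0.045 m and x of any of cast_1, cast_2, cast_3, cast_4, cast_5 in the frame of tray above 0.015 m and x of any of cast_1, cast_2, cast_3, cast_4, cast_5 in the frame of tray below -0.015 m and y of any of cast_1, cast_2, cast_3, cast_4, cast_5 in the frame of tray above 0.035 m and y of any of cast_1, cast_2, cast_3, cast_4, cast_5 in the frame of tray below -0.035 m), for 0.2 s.
2. the tray is home in the dryer (x of tray in the frame of dryer above 0.138 m), for 0.2 s.
At the end, for the whole second after the job is handed in: Casts on the tray floor, base down within 0.12 rad; heel/front points of different casts over 45 mm apart in plan; in tray x some cast beyond +15 and some beyond -15 mm, in y +-35 mm. Tray within 12 mm of the dryer's back wall, flap below 0.06 rad, all at rest, bystanders within 30 mm (all of step 1 and x of tray in the frame of dryer above 0.138 m and value of joint flap below 0.06 rad and velocity of joint flap between -0.05 and 0.05 rad/s and linear speed of each of cast_1, cast_2, cast_3, cast_4, cast_5, tray below 0.02 m/s); the robot touches nothing.
It fails at once if a bystander pushed more than 30 mm from its place (distance of any of pot_grey, articulator, spatula_blue, bottle_blue, carver from where it was at the start of the episode above 0.03 m).
It fails at once if a cast dropped or thrown (faster than 1.2 m/s) (linear speed of any of cast_1, cast_2, cast_3, cast_4, cast_5 above 1.2 m/s).
It also fails if it takes over 72 s, if anything falls off the work surface, if the arm or the gripper's body presses on something with over 40 N, if the wrist force passes 120 N, or if a joint passes its speed limit or range.

## Robot

A 6-joint arm with a two-finger parallel gripper is mounted at the origin on a cart in front of the work surface, level with it; the furniture and walls round the work are solid. World frame = base frame: x ahead of the robot, y to its left, z up, the work surface at z = 0. Lengths are in m, angles in rad, forces in N, time in s.
With the tool pointing down it reaches from about 0.375 to 0.975 m from the base axis. Payload 3.8 kg.
Tool frame: the origin (TCP) lies midway between the tips of the shut fingers; the grasp point (between the pads) lies 19 mm behind it; z points along the fingers, y is the line along which they close (so a half turn about z gives the same grasp; the last joint's range is limited). The gripper opens to 85 mm and grips with 20 to 120 N. Pads are 22 mm wide; open, the fingers measure 114 mm over their backs; the gripper's body (76 mm by 85 mm) begins 54 mm behind the grasp point. The pads swing forward as they close: fully open they stand 13 mm farther back than shut.
Start: joints at [1.203, 0.264, 1.604, -0, 1.274, -0.037], TCP at [0.219, 0.638, 0.231] pointing down, gripper open.
Joint ranges: [-2.63, 2.63], [-0.94, 2.18], [0.31, 2.57], [-1.31, 4.45], [0, 2.66], [-2.55, 2.55]. Speed limits (rad/s): [2.57, 2.57, 3.14, 3.14, 3.14, 3.14].

## Interface

Orientations are given as a rotation vector (axis times angle).
In Python, from workcell import * gives the robot as it stands. The module is installed in compiled form; this text tells all that it offers.
- The arm moves only by the tool apply_moves, never from a script. Its arguments are lists of equal length, an entry for each row: "fingers": the opening, from 0 (shut) to 1 (fully open); "travel": the shift along the tool's x, y, z normalised to -1 to 1, where 1 is 0.05 m, a list of three; "rotation": the turn, a rotation vector about the tool's x, y, z normalised to -1 to 1, where 1 is 6 degrees, a list of three. In form: {"fingers": [fingers, ...], "travel": [[dx, dy, dz], ...], "rotation": [[ax, ay, az], ...]}. A call has 1 to 12 rows; each row shifts and turns the commanded pose from where the row before left it, along the tool's axes as they then stand; what a row does not reach is not made up. A row lasts 1/10 s, in which the tool goes at most 50 mm and 8.59 degrees, less where a joint would pass 70% of its speed; a pose out of reach is approached as far as the arm can. A call with a number of a shift or a turn outside -1 to 1 is refused whole. A call with a gripper value outside its range is refused whole. The fingers move at their own pace and stop on an object; "newtons" is the grip in N (left out, the last holds). Time passes only in rows, so rows that do not move let the fingers close. It gives the time, the measured TCP pose, the force, the opening and the grip force at its end, in the units of the state.
- read_state(): the state, without advancing time (a new reading comes with each control period).
- read_camera(name): name is "side" or "top"; returns a dict with "image" (480x640x3 uint8, red, green, blue), "fx", "fy", "cx", "cy" (pixels), "extrinsics" (4x4, takes a point from world to camera coordinates). Camera axes: x right, y down, z forward; pixel columns grow to the right and rows downward; lengths in m; the calibration is good to about 2 mm. A picture is of the moment at which its call begins. There is no depth.
- finish_job(): hands the job in; it is judged then, once.
Trained networks look in the newest picture that a camera, given by its name, has taken for a name from the list of things; names that differ only in an ending like _2 or _b are one class to them, and where a whole thing is asked for, a point or a joint stands for the part that bears it (a point fixed in the world has none). Each returns a list of dicts, best first, with "p" (0 to 1); they miss things now and then, are a little off and sometimes report something else, mostly with a low value. They report only what shows in the picture. A call takes as long as a camera call. They do not tell look-alikes from the thing itself.
- regions_of(camera, name): "mask" (480x640 bool, what is visible of it) and "bbox" ([left, top, width, height] in pixels, round what is visible of it).
- tip_of(camera, name): "location" ([column, row] in pixels: a listed point, or the origin of a listed thing).
The state is a dict: "time": time; "q": joint angles; "joint_vel": joint speeds; "joint_torque": joint torques, N m; "tool_pos": TCP position; "tcp_rot": TCP orientation; "wrist_force": force on the tool from outside, world axes, zero at the start; "torque": the same for the moment, N m; "width": opening from 0.0 (shut) to 1.0 (fully open); "grip_force": force on a finger pad.
Only numpy, scipy, OpenCV 4.12 (cv2) and the standard library are available. Lean on these libraries where they do the work, as an engineer would, in place of code of your own. Each camera call takes 0.05 s, during which the arm holds its last target. There are 200 camera calls.

## Working session

There is one attempt and no reset: what is moved stays moved. The work goes in short steps, Python scripts to look and compute and a tool call to move; the robot and the scene stay as the last step left them, time stands still between calls to the robot, and variables do not carry over. Pictures are saved under pics/ and viewed, at most 10 in all, crops included, and the job is handed in when it is done.

Besides the shell and the picture viewer there is one more tool, called after "Emit:" as name(argument=value, ...) on one line, values as JSON. apply_moves: Moves the arm, as the interface text tells. Scaled input: -1 to 1 covers 0.05 m each way for a shift and 6 degrees each way for a turn. Its arguments: {"type":"object","properties":{"fingers":{"type":"array","items":{"type":"number"}},"travel":{"type":"array","items":{"type":"array","items":{"type":"number"}}},"rotation":{"type":"array","items":{"type":"array","items":{"type":"number"}}},"newtons":{"type":"number"}},"required":["fingers","travel","rotation"]}

```bash
mkdir -p pics; cat > h.py <<'E'
from workcell import *
import numpy as np, cv2
from scipy.spatial.transform import Rotation as R
def save(c,n):
    cv2.imwrite('pics/'+n,c['image'][:,:,::-1])
def plane(c,uv,z):
    E=np.array(c['extrinsics']);Rm=E[:3,:3];t=E[:3,3]
    o=-Rm.T@t; d=Rm.T@np.array([(uv[0]-c['cx'])/c['fx'],(uv[1]-c['cy'])/c['fy'],1])
    return o+d*(z-o[2])/d[2]
def proj(c,p):
    E=np.array(c['extrinsics']);q=E[:3,:3]@np.array(p)+E[:3,3]
    return np.array([c['fx']*q[0]/q[2]+c['cx'],c['fy']*q[1]/q[2]+c['cy']])
def tri(cs,uvs):
    A=[];b=[]
    for c,uv in zip(cs,uvs):
        E=np.array(c['extrinsics']);Rm=E[:3,:3];o=-Rm.T@E[:3,3]
        d=Rm.T@np.array([(uv[0]-c['cx'])/c['fx'],(uv[1]-c['cy'])/c['fy'],1]);d/=np.linalg.norm(d)
        P=np.eye(3)-np.outer(d,d);A.append(P);b.append(P@o)
    x=np.linalg.lstsq(np.vstack(A),np.hstack(b),rcond=None)[0]
    return x
E
python3 - <<'E'
from h import *
t=read_camera('top');s=read_camera('side')
save(t,'t0.png');save(s,'s0.png')
for c in (t,s):
    E=np.array(c['extrinsics']);print(c['fx'],-E[:3,:3].T@E[:3,3]);print(E[:3,:3].round(3))
for cam in ('top','side'):
  for n in ['tray','tray_grip','cast_1','cast_1_heel','cast_1_front','dryer','flap','pot_grey','articulator','spatula_blue','bottle_blue','carver']:
    try: print(cam,n,[(np.round(d['location']).tolist(),round(d['p'],2)) for d in tip_of(cam,n)])
    except Exception as e: print(cam,n,e)
print(read_state())
E
```

```text
570.587181661847 [ 0.39350108 -0.0212271   1.34187365]
[[-0.003 -1.     0.002]
 [-0.995  0.003 -0.102]
 [ 0.102 -0.002 -0.995]]
622.215637443552 [0.527985   1.03799509 0.92086023]
[[-1.     0.012 -0.012]
 [ 0.016  0.611 -0.791]
 [-0.002 -0.791 -0.612]]
top tray []
top tray_grip [([209.0, 248.0], 0.69), ([259.0, 241.0], 0.64), ([240.0, 224.0], 0.23)]
top cast_1 [([161.0, 253.0], 0.84), ([161.0, 299.0], 0.82), ([265.0, 232.0], 0.81), ([257.0, 227.0], 0.7), ([239.0, 224.0], 0.61), ([253.0, 256.0], 0.57), ([261.0, 242.0], 0.54)]
top cast_1_heel [([160.0, 305.0], 0.85), ([165.0, 261.0], 0.81), ([256.0, 260.0], 0.71), ([254.0, 246.0], 0.6)]
top cast_1_front [([161.0, 294.0], 0.78), ([269.0, 239.0], 0.7), ([158.0, 248.0], 0.61)]
top dryer [([316.0, 201.0], 0.76)]
top flap it knows: articulator, bottle_blue, carver, cast, cast_1_front, cast_1_heel, cast_2_front, cast_2_heel, cast_3_front, cast_3_heel, cast_4_front, cast_4_heel, cast_5_front, cast_5_heel, dryer, pot_grey
top pot_grey [([383.0, 270.0], 0.94)]
top articulator [([460.0, 231.0], 0.64)]
top spatula_blue [([219.0, 168.0], 0.6)]
top
[... 1003 characters left out ...]
ver [([382.0, 209.0], 0.64)]
{'time': 1.2, 'q': array([ 1.20310787e+00,  2.63917760e-01,  1.60401370e+00, -8.71071935e-06,
        1.27373176e+00, -3.68988571e-02]), 'joint_vel': array([-0.00119458, -0.00086154, -0.00044181, -0.00066461,  0.00035046,
       -0.00056097]), 'joint_torque': array([ 5.55517508e-04, -5.15082407e+01, -3.67726350e+01,  1.35282512e-04,
        1.31712146e-03,  3.47291757e-05]), 'tool_pos': array([0.21922842, 0.63838222, 0.23126033]), 'tcp_rot': array([-5.17232397e-01, -3.09871542e+00,  1.11206092e-04]), 'wrist_force': array([-0.02216535, -0.04900647, -0.46818419]), 'torque': array([0.05648204, 0.02079445, 0.00549437]), 'grip_force': 0.0, 'width': 0.9984539461973161}
```

```bash
python3 - <<'E'
import cv2
t=cv2.imread('pics/t0.png');s=cv2.imread('pics/s0.png')
cv2.imwrite('pics/t0c.png',cv2.resize(t[150:330,130:370],None,fx=3.3,fy=3.3,interpolation=cv2.INTER_CUBIC))
cv2.imwrite('pics/s0c.png',cv2.resize(s[170:440,180:540],None,fx=2.2,fy=2.2,interpolation=cv2.INTER_CUBIC))
E
```

```text
(no output)
```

View pics/t0c.png

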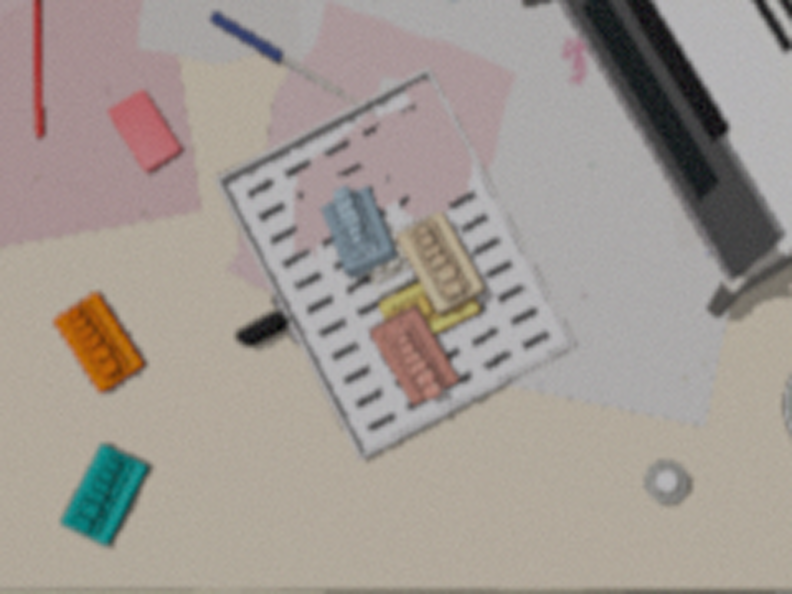

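View pics/s0c.png

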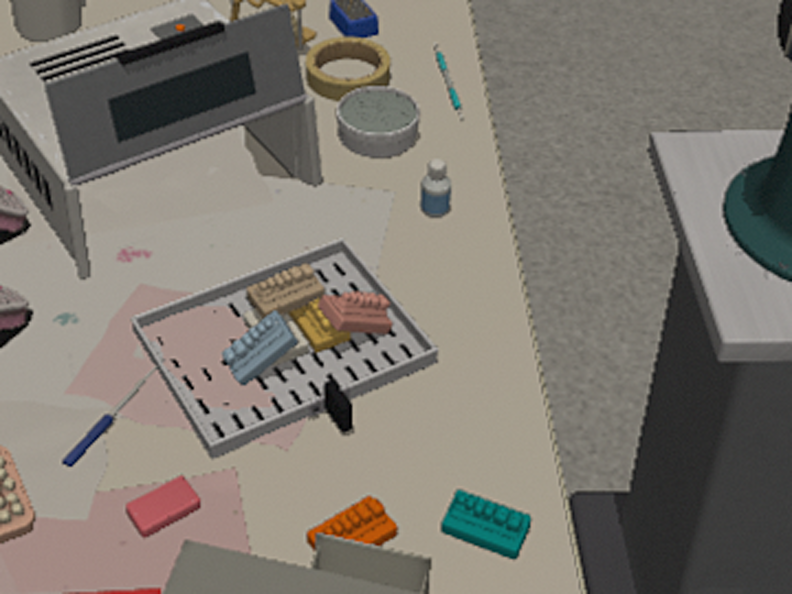

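The top crop shows the tray at full-image px (250,230), yawed about -60°. White and yellow lie at the bottom of the heap. Blue (238,219), beige (263,230) and pink (255,258) lie on top of them. The orange (160,253) and turquoise (161,300) pieces outside the tray are the look-alikes; the five meant are the ones in the tray, as the crop confirms. The dryer mouth is at upper right, with its flap up.

```bash
cat > snap.py <<'E'
from h import *
import pickle,sys
d={k:read_camera(k) for k in ('top','side')}
pickle.dump(d,open(sys.argv[1]+'.pkl','wb'))
E
python3 snap.py a; python3 - <<'E'
from h import *
import pickle
from scipy.optimize import least_squares
d=pickle.load(open('a.pkl','rb'));t,s=d['top'],d['side']
ct=np.array([(427,72),(222,178),(368,457),(573,347)])/3.3+[130,150]
cs=np.array([(343,243),(437,352),(213,453),(135,322)])/2.2+[180,170]
# order in tray frame: (+x,+y),(-x,+y),(-x,-y),(+x,-y)
cs=cs[[3,2,1,0]]
L=np.array([(.086,.113),(-.086,.113),(-.086,-.113),(.086,-.113)])
for a,b in zip(ct,cs): print(tri([t,s],[a,b]).round(3))
def f(p):
    c,si=np.cos(p[2]),np.sin(p[2]); r=[]
    for l,a,b in zip(L,ct,cs):
        P=[p[0]+c*l[0]-si*l[1],p[1]+si*l[0]+c*l[1],.018]
        r+=list(proj(t,P)-a)+list(proj(s,P)-b)
    return np.array(r)
o=least_squares(f,[.55,.14,-1.07]);print('tray',o.x,np.degrees(o.x[2]),np.round(o.fun,1))
# dryer legs, side
for n,uv in dict(left=(85,275),right=(320,183),gr=(342,430)).items():
    print(n,plane(s,np.array(uv)/2.2+[180,170],0).round(3))
r=regions_of('side','dryer');print([(x['bbox'],x['p']) for x in r])
big=[cv2.resize(s['image'][160:310,170:340,::-1],None,fx=3.4,fy=3.4,interpolation=cv2.INTER_CUBIC)]
tt=cv2.resize(t['image'][110:260,290:370,::-1],None,fx=3.4,fy=3.4,interpolation=cv2.INTER_CUBIC)[:510,:220]
tt=cv2.resize(t['image'][110:260,288:350,::-1],(211,510),interpolation=cv2.INTER_CUBIC)
cv2.imwrite('pics/dr.png',np.hstack(big+[tt]))
E
```

```text
[0.691 0.137 0.013]
[0.614 0.284 0.004]
[0.415 0.177 0.008]
[0.494 0.032 0.011]
tray [ 0.55287155  0.15993894 -1.07835393] -61.78512929678848 [-0.6 -1.1 -1.7 -1.6 -3.4  1.  -0.5 -2.9 -3.2  1.5  0.9 -1.4  0.3 -0.4
  0.1 -2.5]
left [0.747 0.059 0.   ]
right [ 0.515 -0.076  0.   ]
gr [0.502 0.259 0.   ]
[([166.3, 167.3, 162.0, 127.6], 0.94), ([295.0, 290.1, 31.6, 24.9], 0.71), ([378.0, 193.3, 10.7, 25.6], 0.62)]
```

View pics/dr.png

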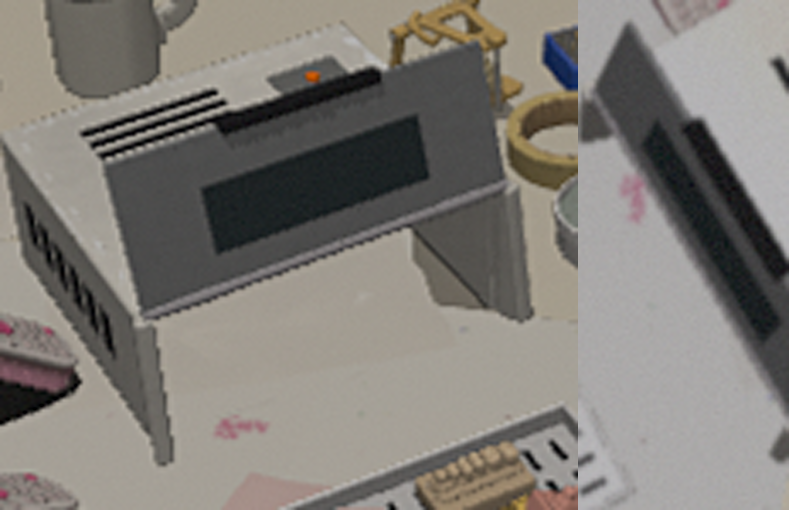

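The picture shows the dryer's mouth legs meeting the worktop at full-image side px (218,296) and (325,254). The flap is standing up, leaning back, with its lip on top.

```bash
python3 - <<'E'
from h import *
import pickle
d=pickle.load(open('a.pkl','rb'))
out={}
for cam in ('top','side'):
    out[cam]=regions_of(cam,'cast_1')
    im=d[cam]['image']
    for i,r in enumerate(out[cam]):
        m=np.array(r['mask']);print(cam,i,round(r['p'],2),np.round(r['bbox']).tolist(),m.sum(),np.median(im[m],0).round() if m.any() else '')
pickle.dump(out,open('am.pkl','wb'))
s=d['side']
for uv in [(147,317),(515,187)]:
    print(plane(s,np.array(uv)/3.4+[170,160],.112).round(3))
E
```

```text
top 0 0.91 [252.0, 216.0, 27.0, 28.0] 488 [155. 140. 120.]
top 1 0.81 [242.0, 245.0, 27.0, 27.0] 444 [152. 110. 100.]
top 2 0.81 [224.0, 209.0, 24.0, 25.0] 424 [115. 128. 138.]
top 3 0.68 [245.0, 236.0, 31.0, 14.0] 178 [156. 139.  88.]
top 4 0.65 [147.0, 240.0, 27.0, 32.0] 497 [162.  88.  10.]
top 5 0.59 [148.0, 285.0, 25.0, 30.0] 469 [ 18. 116. 113.]
top 6 0.53 [246.0, 226.0, 11.0, 15.0] 108 [153. 149. 144.]
side 0 0.92 [278.0, 310.0, 36.0, 34.0] 616 [105. 118. 126.]
side 1 0.88 [311.0, 306.0, 30.0, 21.0] 338 [120. 100.  54.]
side 2 0.79 [380.0, 392.0, 43.0, 32.0] 789 [ 10. 107. 102.]
side 3 0.76 [292.0, 290.0, 35.0, 26.0] 578 [130. 113.  92.]
side 4 0.71 [322.0, 301.0, 38.0, 22.0] 549 [135.  96.  85.]
side 5 0.71 [321.0, 396.0, 40.0, 24.0] 555 [165.  78.  10.]
side 6 0.43 [290.0, 312.0, 30.0, 20.0] 118 [132. 128. 118.]
[0.746 0.054 0.112]
[ 0.523 -0.073  0.112]
```

```bash
cat > fit.py <<'E'
from h import *
from scipy.optimize import minimize
def box(lx,ly,z0,z1): return np.array([(a*lx/2,b*ly/2,z) for a in(-1,1) for b in(-1,1) for z in(z0,z1)])
PARTS=[box(.064,.038,0,.014),box(.056,.014,.014,.029)]
K=4
def sil(c,p,win):
    Rm=R.from_euler('zyx',p[3:6]).as_matrix();E=np.array(c['extrinsics'])
    x0,y0,w,h=win;m=np.zeros((h*K,w*K),np.uint8)
    for P in PARTS:
        q=(P@Rm.T+p[:3])@E[:3,:3].T+E[:3,3]
        uv=np.c_[c['fx']*q[:,0]/q[:,2]+c['cx'],c['fy']*q[:,1]/q[:,2]+c['cy']]
        uv=(uv-[x0,y0]+.5)*K-.5
        cv2.fillConvexPoly(m,cv2.convexHull(np.round(uv*16).astype(np.int32)),1,shift=4)
    return m>0
def fit(d,masks,occ=None,flat=None,prior=.15):
    """masks: cam->bool mask ; occ: cam->bool mask of pixels to ignore"""
    W={}
    for k,m in masks.items():
        v,u=np.nonzero(m);win=(u.min()-14,v.min()-14,np.ptp(u)+29,np.ptp(v)+29)
        cr=lambda a:cv2.resize(a[win[1]:win[1]+win[3],win[0]:win[0]+win[2]].astype(np.uint8),None,fx=K,fy=K,interpolation=cv2.INTER_NEAREST)>0
        W[k]=(win,cr(m),cr(occ[k]) if occ else None)
    cen=tri([d[k] for k in masks],[np.mean(np.nonzero(m)[::-1],axis=1) for m in masks.values()]) if len(masks)==2 else None
    if flat is not None:
        k=list(masks)[0];cen=plane(d[k],np.mean(np.nonzero(masks[k])[::-1],axis=1),flat+.015)
    def full(p): return p if flat is None else np.r_[p[:2],flat,p[2],0,0]
    def cost(p):
        p=full(p);e=0
        for k,(win,m,o) in W.items():
            s=sil(d[k],p,win)
            if o is not None: s=s&~o
            e+=1-(s&m).sum()/max((s|m).sum(),1)
        return e+prior*(p[4]**2+p[5]**2)
    best=None
    for y in np.arange(0,np.pi,np.pi/6):
        p=np.r_[cen[:2],cen[2]-.012,y,0,0] if flat is None else np.r_[cen[:2],y]
        st=np.array([.01,.01,.008,.25,.15,.15]) if flat is None else np.array([.012,.012,.3])
        sim=np.vstack([p]+[p+st*np.eye(len(p))[i] for i in range(len(p))])
        o=minimize(cost,p,method='Nelder-Mead',options=dict(initial_simplex=sim,maxiter=600,xatol=1e-4,fatol=1e-4))
        if best is None or o.fun<best.fun: best=o
    return full(best.x),best.fun
TR=(0.553,0.160,-1.078)
def intray(p,T=TR):
    c,s=np.cos(T[2]),np.sin(T[2]);dx,dy=p[0]-T[0],p[1]-T[1]
    return np.array([c*dx+s*dy,-s*dx+c*dy])*1e3
def show(n,p,f,T=TR):
    print(n,'xyz mm',(p[:3]*1e3).round(1),'ypr deg',np.degrees(p[3:]).round(1),'cost',round(f,3),'tray xy',intray(p,T).round(),'yaw in tray',round((np.degrees(p[3]-T[2]))%180,1))
E
python3 - <<'E'
from fit import *
import pickle
d=pickle.load(open('a.pkl','rb'));m=pickle.load(open('am.pkl','rb'))
T={'beige':(0,3),'pink':(1,4),'blue':(2,0),'orange':(4,5),'yellow':(3,1),'white':(6,6)}
mk={n:{'top':np.array(m['top'][i]['mask']),'side':np.array(m['side'][j]['mask'])} for n,(i,j) in T.items()}
for n in ('orange','beige','pink','blue'):
    p,f=fit(d,mk[n]);show(n,p,f)
occ={k:mk['beige'][k]|mk['pink'][k]|mk['blue'][k] for k in('top','side')}
for n,o in(('yellow','white'),('white','yellow')):
    oc={k:occ[k]|mk[o][k] for k in occ} if n=='white' else occ
    p,f=fit(d,mk[n],oc,flat=.003);show(n,p,f)
E
```

```text
orange xyz mm [499.5 369.4   0.7] ypr deg [33.9  1.6  5.1] cost 0.439 tray xy [-210.   52.] yaw in tray 95.7
beige xyz mm [552.3 123.8  30.2] ypr deg [207.1  -1.5  -4.3] cost 0.169 tray xy [ 32. -18.] yaw in tray 88.9
pink xyz mm [490.6 144.   18.4] ypr deg [213.1 -23.   18.4] cost 0.209 tray xy [-15. -63.] yaw in tray 94.9
blue xyz mm [571.5 181.5  21.8] ypr deg [ 30.   27.9 -18. ] cost 0.223 tray xy [-10.  26.] yaw in tray 91.8
yellow xyz mm [523.7 131.9   3. ] ypr deg [117.1   0.    0. ] cost 0.413 tray xy [ 11. -39.] yaw in tray 178.9
white xyz mm [553.  141.3   3. ] ypr deg [133.8   0.    0. ] cost 0.632 tray xy [16. -9.] yaw in tray 15.6
```

```bash
cat > go.py <<'E'
from h import *
import json
def down(yawy,tilt=(0,0,0)):
    """tool z down, tool y at world yaw yawy (deg); tilt = world rotvec deg applied after"""
    a=np.radians(yawy);y=np.array([np.cos(a),np.sin(a),0]);z=np.array([0,0,-1.]);x=np.cross(y,z)
    return R.from_rotvec(np.radians(tilt))*R.from_matrix(np.c_[x,y,z])
def plan(wps,st=None):
    """wps: (pos, R, nrows). Simulates the rounded rows so that rounding does not add up."""
    st=st or read_state();p=np.array(st['tool_pos']);q=R.from_rotvec(st['tcp_rot'])
    tr=[];ro=[]
    for pos,Rt,n in wps:
        for i in range(n,0,-1):
            dv=np.round(q.inv().apply((np.array(pos)-p)/i)/.05,2)
            w=np.round(np.degrees((q.inv()*Rt).as_rotvec()/i)/6,2)
            if abs(dv).max()>1 or abs(w).max()>1: print('OVER',dv,w)
            p=p+q.apply(dv*.05);q=q*R.from_rotvec(np.radians(w*6))
            tr.append((dv+0).tolist());ro.append((w+0).tolist())
    print(len(tr),'rows; end',p.round(4));print('travel',json.dumps(tr));print('rotation',json.dumps(ro))
E
python3 - <<'E'
from go import *
plan([((.552,.124,.13),down(117),13),((.552,.124,.049),down(117),3)])
E
```

```text
16 rows; end [0.5522 0.124  0.0488]
travel [[-0.74, -0.58, 0.16], [-0.7, -0.63, 0.16], [-0.66, -0.67, 0.16], [-0.62, -0.71, 0.15], [-0.58, -0.75, 0.16], [-0.53, -0.78, 0.15], [-0.48, -0.81, 0.16], [-0.43, -0.84, 0.15], [-0.38, -0.86, 0.16], [-0.32, -0.89, 0.15], [-0.27, -0.9, 0.16], [-0.21, -0.92, 0.15], [-0.16, -0.93, 0.16], [0.0, 0.0, 0.54], [0.0, 0.0, 0.54], [0.0, 0.0, 0.54]]
rotation [[0.0, 0.0, -0.59], [0.0, 0.0, -0.59], [0.0, 0.0, -0.59], [0.0, 0.0, -0.59], [0.0, 0.0, -0.59], [0.0, 0.0, -0.59], [0.0, 0.0, -0.59], [0.0, 0.0, -0.59], [0.0, 0.0, -0.59], [0.0, 0.0, -0.59], [0.0, 0.0, -0.59], [0.0, 0.0, -0.58], [0.0, 0.0, -0.59], [0.0, 0.0, 0.0], [0.0, 0.0, 0.0], [0.0, 0.0, 0.0]]
```

Emit:
apply_moves(fingers=[0.35, 0.35, 0.35, 0.35, 0.35, 0.35, 0.35, 0.35, 0.35, 0.35, 0.35, 0.35], travel=[[-0.74, -0.58, 0.16], [-0.7, -0.63, 0.16], [-0.66, -0.67, 0.16], [-0.62, -0.71, 0.15], [-0.58, -0.75, 0.16], [-0.53, -0.78, 0.15], [-0.48, -0.81, 0.16], [-0.43, -0.84, 0.15], [-0.38, -0.86, 0.16], [-0.32, -0.89, 0.15], [-0.27, -0.9, 0.16], [-0.21, -0.92, 0.15]], rotation=[[0, 0, -0.59], [0, 0, -0.59], [0, 0, -0.59], [0, 0, -0.59], [0, 0, -0.59], [0, 0, -0.59], [0, 0, -0.59], [0, 0, -0.59], [0, 0, -0.59], [0, 0, -0.59], [0, 0, -0.59], [0, 0, -0.58]], newtons=30)

```text
time: 2.65
tool_pos: [0.5273, 0.1618, 0.1378]
tcp_rot: [-0.642, 3.074, 0.0]
wrist_force: [0.0, 0.0, -1.2]
width: 0.352
grip_force: 0.0
```

```bash
python3 - <<'E'
from go import *
s=read_state();print(s['tool_pos'],s['width'],s['time'],s['wrist_force'],s['q'])
plan([((.552,.124,.13),down(117),2),((.552,.124,.049),down(117),3)])
E
```

```text
[0.52725573 0.16178049 0.13784054] 0.35151918623148165 2.65 [ 0.00762351  0.01883554 -1.23146685] [ 2.52484166e-01  1.09244286e-01  1.96665397e+00  1.22930845e-04
  1.06479389e+00 -1.73036552e+00]
5 rows; end [0.552  0.1241 0.0488]
travel [[-0.08, -0.45, 0.08], [-0.06, -0.44, 0.08], [0.0, 0.0, 0.54], [0.0, 0.0, 0.54], [0.0, 0.0, 0.54]]
rotation [[0.0, 0.0, -0.28], [0.0, 0.01, -0.29], [0.0, 0.0, 0.0], [0.0, 0.0, 0.0], [0.0, 0.0, 0.0]]
```

Emit:
apply_moves(fingers=[0.35, 0.35, 0.35, 0.35, 0.35, 0, 0, 0, 0], travel=[[-0.08, -0.45, 0.08], [-0.06, -0.44, 0.08], [0, 0, 0.54], [0, 0, 0.54], [0, 0, 0.54], [0, 0, 0], [0, 0, 0], [0, 0, 0], [0, 0, 0]], rotation=[[0, 0, -0.28], [0, 0, -0.29], [0, 0, 0], [0, 0, 0], [0, 0, 0], [0, 0, 0], [0, 0, 0], [0, 0, 0], [0, 0, 0]])

```text
time: 3.55
tool_pos: [0.5525, 0.1262, 0.0507]
tcp_rot: [-0.73, 3.052, -0.0]
wrist_force: [-0.4, 0.1, -0.5]
width: 0.149
grip_force: 32.5
```

```bash
cat >> go.py <<'E'
from fit import TR
def T2W(x,y,z,T=TR):
    c,s=np.cos(T[2]),np.sin(T[2]);return (T[0]+c*x-s*y,T[1]+s*x+c*y,z)
TY=np.degrees(TR[2])+180
E
python3 - <<'E'
from go import *
s=read_state();print(s['tool_pos'],s['width'],s['wrist_force'],s['grip_force'])
p=s['tool_pos']
plan([((p[0],p[1],.11),down(117),3),(T2W(.052,.066,.09),down(TY),4),(T2W(.052,.066,.034),down(TY),3)])
print(TY)
E
```

```text
[0.55250428 0.12622247 0.05066233] 0.1485351296999143 [-0.42576974  0.10024373 -0.5397362 ] 32.497742772102356
10 rows; end [0.6359 0.1454 0.0342]
travel [[0.0, 0.0, -0.4], [0.0, 0.0, -0.39], [0.0, 0.0, -0.4], [-0.41, -0.1, 0.1], [-0.42, -0.11, 0.1], [-0.41, -0.11, 0.1], [-0.42, -0.11, 0.1], [0.0, 0.0, 0.37], [0.0, 0.0, 0.38], [0.0, 0.0, 0.37]]
rotation [[0.0, 0.01, -0.01], [0.0, 0.01, 0.0], [-0.01, 0.01, -0.01], [0.0, 0.0, -0.05], [0.0, 0.0, -0.05], [0.0, 0.0, -0.05], [0.0, 0.0, -0.05], [0.0, 0.0, 0.0], [0.0, 0.0, 0.0], [0.0, 0.0, 0.0]]
118.23514968489725
```

Emit:
apply_moves(fingers=[0, 0, 0, 0, 0, 0, 0, 0, 0, 0], travel=[[0, 0, -0.4], [0, 0, -0.39], [0, 0, -0.4], [-0.41, -0.1, 0.1], [-0.42, -0.11, 0.1], [-0.41, -0.11, 0.1], [-0.42, -0.11, 0.1], [0, 0, 0.37], [0, 0, 0.38], [0, 0, 0.37]], rotation=[[0, 0, 0], [0, 0, 0], [0, 0, 0], [0, 0, -0.05], [0, 0, -0.05], [0, 0, -0.05], [0, 0, -0.05], [0, 0, 0], [0, 0, 0], [0, 0, 0]])

```text
time: 4.55
tool_pos: [0.6358, 0.1452, 0.0332]
tcp_rot: [-0.762, 3.045, -0.0]
wrist_force: [-0.4, -0.2, -0.6]
width: 0.148
grip_force: 32.5
```

```bash
python3 snap.py b; python3 - <<'E'
from fit import *
import pickle
d=pickle.load(open('b.pkl','rb'))
s=read_state();print(s['tool_pos'],s['width'],s['wrist_force'],s['time'])
t=cv2.resize(d['top']['image'][185:285,190:320,::-1],(400,308),interpolation=cv2.INTER_CUBIC)
u=cv2.resize(d['side']['image'][265:385,220:376,::-1],(400,308),interpolation=cv2.INTER_CUBIC)
cv2.imwrite('pics/b.png',np.hstack([t,u]))
E
```

```text
[0.63269154 0.14459658 0.03030255] 0.15027742504697833 [-1.0936811  -0.6067863  -1.29657007] 4.65
```

View pics/b.png

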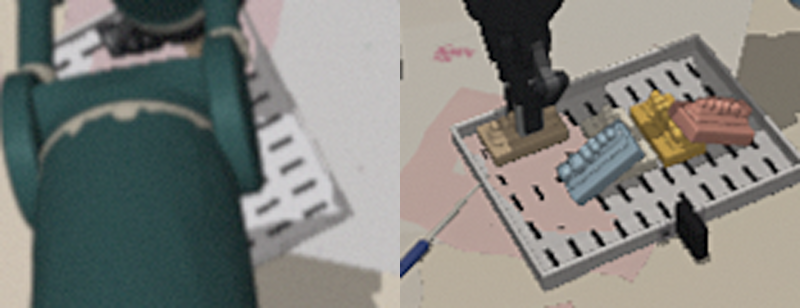

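Beige is held level over its corner in the side picture. Blue and pink still lean on white and yellow.

```bash
python3 - <<'E'
from go import *
s=read_state();p=s['tool_pos'];q=R.from_rotvec(s['tcp_rot'])
plan([((p[0],p[1],.0243),q,2),((p[0],p[1],.0243),q,3),((p[0],p[1],.12),q,3),((.42,.42,.16),q,4)])
plan([((.42,.42,.16),q,9)],dict(tool_pos=(p[0],p[1],.12),tcp_rot=s['tcp_rot']))
E
```

```text
OVER [ 0.29  1.72 -0.2 ] [0. 0. 0.]
OVER [ 0.29  1.72 -0.2 ] [0. 0. 0.]
OVER [ 0.29  1.71 -0.2 ] [0. 0. 0.]
OVER [ 0.29  1.72 -0.19] [0. 0. 0.]
12 rows; end [0.4198 0.4202 0.16  ]
travel [[0.0, 0.0, 0.06], [0.0, 0.0, 0.06], [0.0, 0.0, 0.0], [0.0, 0.0, 0.0], [0.0, 0.0, 0.0], [0.0, 0.0, -0.64], [0.0, 0.0, -0.64], [0.01, 0.0, -0.63], [0.29, 1.72, -0.2], [0.29, 1.72, -0.2], [0.29, 1.71, -0.2], [0.29, 1.72, -0.19]]
rotation [[0.0, 0.0, 0.0], [0.0, 0.0, 0.0], [0.0, 0.0, 0.0], [0.0, 0.0, 0.0], [0.0, 0.0, 0.0], [0.0, 0.0, 0.0], [0.0, 0.0, 0.0], [0.0, 0.0, 0.0], [0.0, 0.0, 0.0], [0.0, 0.0, 0.0], [0.0, 0.0, 0.0], [0.0, 0.0, 0.0]]
9 rows; end [0.4202 0.4199 0.1602]
travel [[0.13, 0.76, -0.09], [0.13, 0.76, -0.09], [0.13, 0.76, -0.09], [0.13, 0.76, -0.09], [0.13, 0.76, -0.09], [0.13, 0.77, -0.08], [0.13, 0.76, -0.09], [0.13, 0.77, -0.08], [0.12, 0.76, -0.09]]
rotation [[0.0, 0.0, 0.0], [0.0, 0.0, 0.0], [0.0, 0.0, 0.0], [0.0, 0.0, 0.0], [0.0, 0.0, 0.0], [0.0, 0.0, 0.0], [0.0, 0.0, 0.0], [0.0, 0.0, 0.0], [0.0, 0.0, 0.0]]
```

Emit:
apply_moves(fingers=[0, 0, 0, 0.35, 0.35, 0.35, 0.35, 0.35, 0.35], travel=[[0, 0, 0.06], [0, 0, 0.06], [0, 0, 0], [0, 0, 0], [0, 0, 0], [0, 0, 0], [0, 0, -0.6], [0, 0, -0.65], [0, 0, -0.65]], rotation=[[0, 0, 0], [0, 0, 0], [0, 0, 0], [0, 0, 0], [0, 0, 0], [0, 0, 0], [0, 0, 0], [0, 0, 0], [0, 0, 0]])

```text
time: 5.55
tool_pos: [0.6343, 0.1447, 0.122]
tcp_rot: [0.762, -3.047, -0.0]
wrist_force: [0.0, -1.2, 0.3]
width: 0.347
grip_force: 0.0
```

Emit:
apply_moves(fingers=[0.35, 0.35, 0.35, 0.35, 0.35, 0.35, 0.35, 0.35, 0.35], travel=[[0.13, 0.76, -0.09], [0.13, 0.76, -0.09], [0.13, 0.76, -0.09], [0.13, 0.76, -0.09], [0.13, 0.76, -0.09], [0.13, 0.76, -0.09], [0.13, 0.76, -0.09], [0.13, 0.76, -0.09], [0.13, 0.76, -0.09]], rotation=[[0, 0, 0], [0, 0, 0], [0, 0, 0], [0, 0, 0], [0, 0, 0], [0, 0, 0], [0, 0, 0], [0, 0, 0], [0, 0, 0]])

```text
time: 6.45
tool_pos: [0.421, 0.4202, 0.1624]
tcp_rot: [-0.762, 3.047, 0.001]
wrist_force: [-0.2, 0.1, -0.1]
width: 0.348
grip_force: 0.0
```

```bash
cat > meas.py <<'E'
from fit import *
import pickle,sys
REF={'beige':(140,125,105),'pink':(143,102,92),'blue':(110,122,131),'yellow':(138,119,70),'white':(142,138,130)}
def nrm(c): c=np.array(c,float);return c/c.sum()
def measure(tag,flat=(),names=REF,T=TR,cams=('top','side')):
    d=pickle.load(open(tag+'.pkl','rb'))
    mk={n:{} for n in REF}
    for cam in cams:
        d[cam]=read_camera(cam)
        for r in regions_of(cam,'cast_1'):
            m=np.array(r['mask'])
            if m.sum()<40: continue
            c=nrm(np.median(d[cam]['image'][m],0));dist={n:np.abs(c-nrm(v)).sum() for n,v in REF.items()}
            n=min(dist,key=dist.get)
            if dist[n]<.08 and cam not in mk[n]: mk[n][cam]=m
    pickle.dump((d,mk),open(tag+'.pkl','wb'))
    for n in names:
        if not mk[n]: print(n,'unseen');continue
        occ={k:np.any([np.zeros((480,640),bool)]+[mk[o][k] for o in mk if o!=n and k in mk[o]],axis=0) for k in mk[n]}
        if n in flat: p,f=fit(d,mk[n],occ,flat=.003)
        elif len(mk[n])<2: print(n,'one view');continue
        else: p,f=fit(d,mk[n],occ)
        show(n+str(list(mk[n])),p,f,T)
E
python3 snap.py c; python3 - <<'E'
from meas import *
print(read_state()['time'])
measure('c')
measure('c',flat=('yellow','white','beige'),names=('yellow','white','beige'))
E
```

```text
6.55
beige['top', 'side'] xyz mm [639.  146.2   2.7] ypr deg [27.9  1.6  0.4] cost 0.154 tray xy [53. 69.] yaw in tray 89.6
pink['top', 'side'] xyz mm [491.9 145.8  19.1] ypr deg [ 32.1 -21.4  15.7] cost 0.22 tray xy [-16. -61.] yaw in tray 93.9
blue['top', 'side'] xyz mm [571.3 178.4  14. ] ypr deg [37.   7.8 -2.6] cost 0.286 tray xy [-8. 25.] yaw in tray 98.8
yellow['top', 'side'] xyz mm [523.1 135.5   3.2] ypr deg [117.1  -4.3   7.9] cost 0.263 tray xy [  7. -38.] yaw in tray 178.8
white['top', 'side'] xyz mm [560.8 150.9   5.1] ypr deg [-63.4  -1.2   7.4] cost 0.297 tray xy [12.  3.] yaw in tray 178.3Traceback (most recent call last):
  File "<stdin>", line 4, in <module>
  File "meas.py", line 9, in measure
    d[cam]=read_camera(cam)
    ~^^^^^
TypeError: 'tuple' object does not support item assignment
```

```bash
python3 - <<'E'
from fit import *
import pickle
d,mk=pickle.load(open('c.pkl','rb'))
def run(n,inits):
    W={}
    for k,m in mk[n].items():
        v,u=np.nonzero(m);win=(u.min()-14,v.min()-14,np.ptp(u)+29,np.ptp(v)+29)
        W[k]=(win,cv2.resize(m[win[1]:win[1]+win[3],win[0]:win[0]+win[2]].astype(np.uint8),None,fx=K,fy=K,interpolation=0)>0)
    def cost(p): return sum(1-(lambda s:(s&m).sum()/(s|m).sum())(sil(d[k],p,w)) for k,(w,m) in W.items())
    for i in inits:
        p=np.array(i,float);st=np.array([.006,.006,.006,.1,.1,.1])
        sim=np.vstack([p]+[p+st*np.eye(6)[j] for j in range(6)])
        o=minimize(cost,p,method='Nelder-Mead',options=dict(initial_simplex=sim,maxiter=500));q=o.x
        C=(box(.064,.038,0,.03)@R.from_euler('zyx',q[3:]).as_matrix().T+q[:3])[:,2]
        show(n,q,o.fun);print('   minz',(C.min()*1e3).round(1))
for n,c in (('blue',(.571,.181,.02,.52)),('pink',(.491,.145,.018,.55))):
    run(n,[c+(a,b) for a in(-.4,.4) for b in(-.3,.3)])
a=cv2.resize(d['side']['image'][290:350,265:365,::-1],(800,480),interpolation=cv2.INTER_CUBIC)
cv2.imwrite('pics/c.png',a)
E
```

```text
blue xyz mm [575.6 175.4  18.3] ypr deg [ 39.4  -1.2 -54. ] cost 0.382 tray xy [-3. 27.] yaw in tray 101.2
   minz -9.9
blue xyz mm [572.  178.4  20. ] ypr deg [ 32.3  30.1 -25.2] cost 0.343 tray xy [-7. 25.] yaw in tray 94.1
   minz -1.8
blue xyz mm [570.6 180.9  17.2] ypr deg [ 26.8  37.8 -12.3] cost 0.298 tray xy [-10.  25.] yaw in tray 88.6
   minz -4.5
blue xyz mm [568.7 185.4  13.9] ypr deg [ 6.7 39.8 22.9] cost 0.323 tray xy [-15.  26.] yaw in tray 68.5
   minz -12.0
pink xyz mm [491.1 142.7  21.6] ypr deg [ 22.6 -29.9  -4.2] cost 0.241 tray xy [-14. -63.] yaw in tray 84.4
   minz 2.8
pink xyz mm [491.1 145.4  19.3] ypr deg [ 34.1 -25.8  19.3] cost 0.156 tray xy [-16. -61.] yaw in tray 95.8
   minz 1.7
pink xyz mm [486.1 142.4  21.5] ypr deg [31.6 22.1 -7.8] cost 0.514 tray xy [-16. -67.] yaw in tray 93.4
   minz 7.5
pink xyz mm [491.2 147.6  19. ] ypr deg [ 40.6 -19.1  30.6] cost 0.252 tray xy [-18. -60.] yaw in tray 102.3
   minz -2.3
```

View pics/c.png

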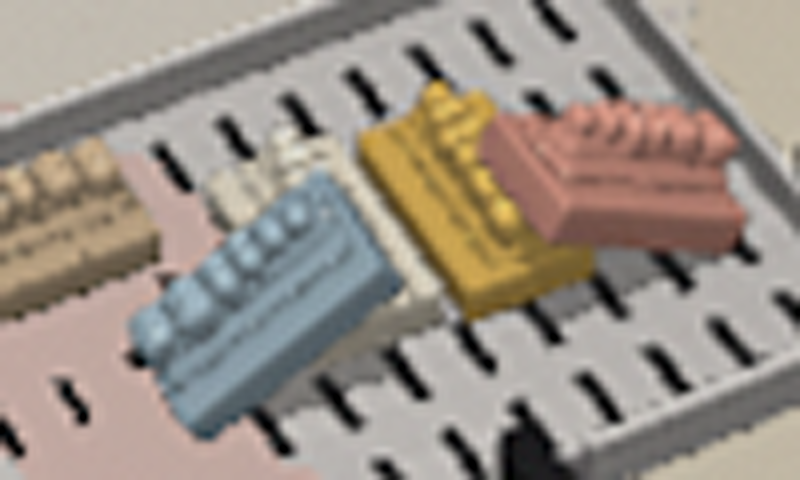

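The crop shows pink's left (+y tray) end and near side resting up on yellow, and blue's right end up on white. Both agree with the fits, so I grip each along its own tilt.

```bash
cat >> go.py <<'E'
def castgrip(p,sign=1,h=.0195,back=0):
    Rc=R.from_euler('zyx',p[3:]).as_matrix()
    z=-Rc[:,2];y=sign*Rc[:,1];x=np.cross(y,z)
    return np.array(p[:3])+Rc[:,2]*(h+back),R.from_matrix(np.c_[x,y,z])
E
python3 - <<'E'
from go import *
p=np.array([.4911,.1454,.0193,*np.radians([34.1,-25.8,19.3])])
a,Ra=castgrip(p,back=.06);b,_=castgrip(p);print(a,b,Ra.as_matrix().round(2))
plan([(a+[0,0,.02],Ra,8),(a,Ra,1),(b,Ra,3)])
E
```

```text
[0.45649913 0.12174332 0.08685288] [0.48261299 0.13959742 0.03586957] [[-0.75 -0.5   0.44]
 [-0.41  0.86  0.3 ]
 [-0.53  0.04 -0.85]]
12 rows; end [0.4823 0.1396 0.0359]
travel [[0.27, -0.69, 0.14], [0.28, -0.69, 0.11], [0.29, -0.69, 0.09], [0.3, -0.7, 0.06], [0.31, -0.69, 0.04], [0.31, -0.69, 0.01], [0.32, -0.69, -0.02], [0.31, -0.7, -0.04], [0.22, -0.01, 0.34], [0.0, 0.0, 0.4], [0.0, 0.0, 0.4], [0.0, 0.0, 0.4]]
rotation [[-0.06, -0.66, -0.03], [-0.07, -0.66, -0.03], [-0.06, -0.66, -0.03], [-0.07, -0.66, -0.03], [-0.06, -0.66, -0.04], [-0.07, -0.66, -0.03], [-0.06, -0.66, -0.04], [-0.07, -0.66, -0.03], [0.0, 0.0, 0.0], [0.0, 0.0, 0.0], [0.0, 0.0, 0.0], [0.0, 0.0, 0.0]]
```

Emit:
apply_moves(fingers=[0.35, 0.35, 0.35, 0.35, 0.35, 0.35, 0.35, 0.35, 0.35], travel=[[0.27, -0.69, 0.14], [0.28, -0.69, 0.11], [0.29, -0.69, 0.09], [0.3, -0.7, 0.06], [0.31, -0.69, 0.04], [0.31, -0.69, 0.01], [0.32, -0.69, -0.02], [0.31, -0.7, -0.04], [0, 0, 0]], rotation=[[-0.06, -0.66, -0.03], [-0.07, -0.66, -0.03], [-0.06, -0.66, -0.03], [-0.07, -0.66, -0.03], [-0.06, -0.66, -0.04], [-0.07, -0.66, -0.03], [-0.06, -0.66, -0.04], [-0.07, -0.66, -0.03], [0, 0, 0]])

```text
time: 7.7
tool_pos: [0.4522, 0.1384, 0.108]
tcp_rot: [-0.668, 2.563, 0.242]
wrist_force: [-0.8, -0.3, -0.2]
width: 0.352
grip_force: 0.0
```

```bash
python3 - <<'E'
from go import *
s=read_state();print(s['tool_pos'],R.from_rotvec(s['tcp_rot']).as_matrix().round(2).tolist(),s['q'],s['wrist_force'])
p=np.array([.4911,.1454,.0193,*np.radians([34.1,-25.8,19.3])])
a,Ra=castgrip(p,back=.06);b,_=castgrip(p)
plan([(a,Ra,1),(b,Ra,3)])
E
```

```text
[0.45224249 0.13837803 0.10801762] [[-0.77, -0.5, 0.4], [-0.41, 0.87, 0.28], [-0.49, 0.05, -0.87]] [ 0.04976413 -0.28700135  2.48213635  0.51384113  0.56019984 -2.41664299] [-0.80805592 -0.33691702 -0.21740827]
4 rows; end [0.4826 0.1396 0.0358]
travel [[0.28, -0.35, 0.31], [0.0, 0.0, 0.4], [0.0, 0.0, 0.4], [0.0, 0.0, 0.4]]
rotation [[0.01, -0.39, -0.08], [0.0, 0.0, 0.0], [0.0, 0.0, 0.0], [0.0, 0.0, 0.0]]
```

```bash
cat >> go.py <<'E'
def soften(Ra,f):
    """reduce the tilt of a tool orientation to fraction f"""
    z=Ra.as_matrix()[:,2];ax=np.cross(z,[0,0,-1.]);ang=np.arcsin(np.linalg.norm(ax));ax/=np.linalg.norm(ax)
    return R.from_rotvec(ax*ang*(1-f))*Ra
E
python3 - <<'E'
from go import *
p=np.array([.4911,.1454,.0193,*np.radians([34.1,-25.8,19.3])])
b,Ra=castgrip(p,h=.021);Rb=soften(Ra,.65);z=Rb.as_matrix()[:,2];print(Rb.as_matrix().round(2).tolist(),b)
plan([(b-.06*z,Rb,3),(b,Rb,3)])
E
```

```text
[[-0.82, -0.5, 0.29], [-0.46, 0.87, 0.2], [-0.35, 0.03, -0.94]] [0.48196015 0.13915107 0.03714416]
6 rows; end [0.4819 0.139  0.0369]
travel [[0.02, -0.11, 0.1], [0.01, -0.11, 0.1], [0.01, -0.11, 0.1], [0.0, 0.0, 0.4], [0.0, 0.0, 0.4], [0.0, 0.0, 0.4]]
rotation [[0.06, 0.48, -0.03], [0.06, 0.49, -0.02], [0.05, 0.48, -0.03], [0.0, 0.0, 0.0], [0.0, 0.0, 0.0], [0.0, 0.0, 0.0]]
```

Emit:
apply_moves(fingers=[0.35, 0.35, 0.35, 0.35], travel=[[0.02, -0.11, 0.1], [0.01, -0.11, 0.1], [0.01, -0.11, 0.1], [0, 0, 0]], rotation=[[0.06, 0.48, -0.03], [0.06, 0.49, -0.02], [0.05, 0.48, -0.03], [0, 0, 0]])

```text
time: 8.1
tool_pos: [0.468, 0.1319, 0.0961]
tcp_rot: [-0.725, 2.698, 0.171]
wrist_force: [-0.4, 0.8, -0.4]
width: 0.351
grip_force: 0.0
```

```bash
python3 - <<'E'
from go import *
p=np.array([.4911,.1454,.0193,*np.radians([34.1,-25.8,19.3])])
b,Ra=castgrip(p,h=.021);Rb=soften(Ra,.65)
plan([(b,Rb,4)])
E
```

```text
4 rows; end [0.4821 0.1391 0.0373]
travel [[0.03, -0.01, 0.3], [0.03, -0.01, 0.3], [0.03, -0.01, 0.31], [0.03, -0.02, 0.3]]
rotation [[0.0, 0.01, 0.02], [0.0, 0.01, 0.02], [0.0, 0.0, 0.02], [0.01, 0.01, 0.01]]
```

Emit:
apply_moves(fingers=[0.35, 0.35, 0.35, 0.35, 0.35, 0, 0, 0, 0], travel=[[0.03, -0.01, 0.3], [0.03, -0.01, 0.3], [0.03, -0.01, 0.3], [0.03, -0.01, 0.3], [0, 0, 0], [0, 0, 0], [0, 0, 0], [0, 0, 0], [0, 0, 0]], rotation=[[0, 0.01, 0.02], [0, 0.01, 0.02], [0, 0, 0.02], [0, 0, 0], [0, 0, 0], [0, 0, 0], [0, 0, 0], [0, 0, 0], [0, 0, 0]])

```text
time: 9.0
tool_pos: [0.4797, 0.1394, 0.0375]
tcp_rot: [-0.718, 2.702, 0.173]
wrist_force: [0.4, -0.5, -1.3]
width: 0.142
grip_force: 30.6
```

```bash
cat >> go.py <<'E'
def placepose(p,tgt,st):
    """tool pose that puts the held cast (pose p at grasp state st) flat at tray tgt=(x,y,z,yaw in tray deg)"""
    Rt=R.from_rotvec(st['tcp_rot']);Rc=R.from_euler('zyx',p[3:])
    rel=Rt.inv()*Rc;o=Rt.inv().apply(np.array(p[:3])-st['tool_pos'])
    Rg=R.from_euler('z',np.degrees(TR[2])+tgt[3],degrees=True)*rel.inv()
    return np.array(T2W(*tgt[:3]))-Rg.apply(o),Rg
E
python3 - <<'E'
from go import *
import pickle
s=read_state();print(s['tool_pos'],s['width'],s['grip_force'],s['wrist_force'])
p=np.array([.4911,.1454,.0193,*np.radians([34.1,-25.8,19.3])])
pickle.dump((p,s),open('held.pkl','wb'))
q=R.from_rotvec(s['tcp_rot'])
a,Ra=placepose(p,(-.052,-.066,.015,90),s)
print(a,Ra.as_matrix().round(2).tolist())
plan([(s['tool_pos']+[0,0,.04],q,2),(a+[0,0,.04],Ra,7),(a,Ra,3)])
E
```

```text
[0.47973273 0.13938364 0.037509  ] 0.14230600289350961 30.56205761851743 [ 0.43343548 -0.49159389 -1.29159355]
[0.46840804 0.17512    0.03721025] [[-0.86, -0.48, -0.16], [-0.46, 0.88, -0.1], [0.19, -0.01, -0.98]]
12 rows; end [0.4683 0.1751 0.0372]
travel [[-0.14, 0.01, -0.37], [-0.14, 0.01, -0.38], [-0.02, 0.11, 0.01], [-0.02, 0.1, 0.01], [-0.02, 0.11, 0.01], [-0.02, 0.1, 0.0], [-0.02, 0.11, 0.0], [-0.02, 0.1, 0.0], [-0.03, 0.11, 0.0], [-0.05, 0.0, 0.26], [-0.05, 0.0, 0.26], [-0.05, 0.01, 0.27]]
rotation [[0.0, 0.0, 0.0], [0.0, 0.0, 0.0], [0.06, 0.75, 0.04], [0.06, 0.76, 0.03], [0.07, 0.75, 0.04], [0.06, 0.76, 0.03], [0.07, 0.75, 0.04], [0.06, 0.76, 0.03], [0.07, 0.75, 0.04], [0.0, 0.0, 0.0], [0.0, 0.0, 0.0], [0.0, 0.0, 0.0]]
```

Emit:
apply_moves(fingers=[0, 0, 0, 0, 0, 0, 0, 0, 0, 0, 0, 0], travel=[[-0.14, 0.01, -0.37], [-0.14, 0.01, -0.38], [-0.02, 0.11, 0.01], [-0.02, 0.1, 0.01], [-0.02, 0.11, 0.01], [-0.02, 0.1, 0], [-0.02, 0.11, 0], [-0.02, 0.1, 0], [-0.03, 0.11, 0], [-0.05, 0, 0.26], [-0.05, 0, 0.26], [-0.05, 0.01, 0.27]], rotation=[[0, 0, 0], [0, 0, 0], [0.06, 0.75, 0.04], [0.06, 0.76, 0.03], [0.07, 0.75, 0.04], [0.06, 0.76, 0.03], [0.07, 0.75, 0.04], [0.06, 0.76, 0.03], [0.07, 0.75, 0.04], [0, 0, 0], [0, 0, 0], [0, 0, 0]])

```text
time: 10.2
tool_pos: [0.4668, 0.1743, 0.0349]
tcp_rot: [0.723, -2.866, 0.089]
wrist_force: [-0.0, -0.3, -0.8]
width: 0.15
grip_force: 30.5
```

```bash
python3 snap.py e; python3 - <<'E'
from go import *
import pickle
d=pickle.load(open('e.pkl','rb'))
s=read_state();print(s['tool_pos'],s['width'],s['wrist_force'])
p,s0=pickle.load(open('held.pkl','rb'))
a,Ra=placepose(p,(-.052,-.066,.0045,90),s0);print(a)
plan([(a,Ra,3)])
cv2.imwrite('pics/e.png',cv2.resize(d['side']['image'][290:350,275:375,::-1],(600,360),interpolation=cv2.INTER_CUBIC))
E
```

```text
[0.46465951 0.17346276 0.03355392] 0.14979877753880572 [-0.40625905 -0.54811352 -0.91670734]
[0.46840804 0.17512    0.02671025]
3 rows; end [0.4684 0.1754 0.0266]
travel [[-0.04, 0.0, 0.04], [-0.03, 0.0, 0.04], [-0.04, 0.0, 0.04]]
rotation [[0.0, -0.02, 0.0], [0.01, -0.02, 0.0], [0.0, -0.02, 0.0]]
```

View pics/e.png

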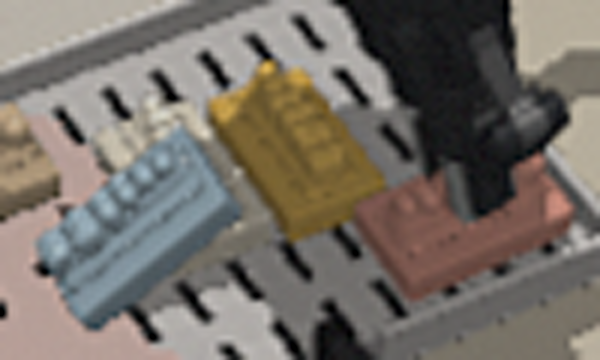

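Emit:
apply_moves(fingers=[0, 0, 0, 0, 0.35, 0.35, 0.35], travel=[[-0.04, 0, 0.04], [-0.03, 0, 0.04], [-0.04, 0, 0.05], [0, 0, 0], [0, 0, 0], [0, 0, 0], [0, 0, 0]], rotation=[[0, -0.02, 0], [0, -0.02, 0], [0, -0.02, 0], [0, 0, 0], [0, 0, 0], [0, 0, 0], [0, 0, 0]])

```text
time: 11.0
tool_pos: [0.472, 0.1771, 0.0294]
tcp_rot: [0.725, -2.873, 0.087]
wrist_force: [-0.4, 0.5, 0.1]
width: 0.35
grip_force: 0.0
```

```bash
python3 - <<'E'
from go import *
s=read_state();t=s['tool_pos'];print(t,s['width'],s['wrist_force'])
p=np.array([.5713,.1805,.0212,*np.radians([30,28.5,-18])])
C=R.from_euler('zyx',p[3:]).as_matrix();print(C.round(2).tolist())
b,Ra=castgrip(p,h=.020);Rb=soften(Ra,.75);z=Rb.as_matrix()[:,2];print(Rb.as_matrix().round(2).tolist(),b)
plan([(t+[0,0,.09],R.from_rotvec(s['tcp_rot']),3),(b-.05*z,Rb,7)])
E
```

```text
[0.47198608 0.1770891  0.02941916] 0.3503422187617064 [-0.4184416   0.54285254  0.12116311]
[[0.76, -0.44, 0.48], [0.35, 0.9, 0.27], [-0.55, -0.04, 0.84]]
[[-0.82, -0.43, -0.37], [-0.38, 0.9, -0.21], [0.42, -0.03, -0.91]] [0.58084318 0.18593139 0.03791609]
10 rows; end [0.5993 0.1965 0.0834]
travel [[0.11, -0.01, -0.59], [0.11, -0.01, -0.59], [0.11, 0.0, -0.59], [-0.36, -0.12, 0.04], [-0.36, -0.12, 0.03], [-0.36, -0.12, 0.01], [-0.36, -0.12, 0.0], [-0.37, -0.11, -0.01], [-0.36, -0.11, -0.03], [-0.37, -0.11, -0.04]]
rotation [[0.0, 0.0, 0.0], [0.0, 0.0, 0.0], [0.0, 0.0, 0.0], [0.0, 0.34, 0.07], [0.0, 0.34, 0.07], [0.01, 0.34, 0.07], [0.0, 0.34, 0.06], [0.01, 0.34, 0.07], [0.0, 0.34, 0.06], [0.01, 0.34, 0.07]]
```

Emit:
apply_moves(fingers=[0.35, 0.35, 0.35, 0.35, 0.35, 0.35, 0.35, 0.35, 0.35, 0.35, 0.35], travel=[[0.11, -0.01, -0.59], [0.11, -0.01, -0.59], [0.11, 0, -0.59], [-0.36, -0.12, 0.04], [-0.36, -0.12, 0.03], [-0.36, -0.12, 0.01], [-0.36, -0.12, 0], [-0.37, -0.11, -0.01], [-0.36, -0.11, -0.03], [-0.37, -0.11, -0.04], [0, 0, 0]], rotation=[[0, 0, 0], [0, 0, 0], [0, 0, 0], [0, 0.34, 0.07], [0, 0.34, 0.07], [0.01, 0.34, 0.07], [0, 0.34, 0.06], [0.01, 0.34, 0.07], [0, 0.34, 0.06], [0.01, 0.34, 0.07], [0, 0, 0]])

```text
time: 12.1
tool_pos: [0.6006, 0.1965, 0.0807]
tcp_rot: [0.597, -2.651, 0.176]
wrist_force: [0.0, -0.0, -0.0]
width: 0.346
grip_force: 0.0
```

```bash
python3 - <<'E'
from go import *
s=read_state();t=s['tool_pos'];print(t,s['width'],s['wrist_force'])
p=np.array([.5713,.1805,.0212,*np.radians([30,28.5,-18])])
b,Ra=castgrip(p,h=.020);Rb=soften(Ra,.75)
plan([(b,Rb,4)])
E
```

```text
[0.60062239 0.19654861 0.08070722] 0.34582453410038116 [ 0.02648942 -0.02758857 -0.02694282]
4 rows; end [0.5805 0.1859 0.0378]
travel [[0.01, 0.0, 0.24], [0.01, 0.0, 0.24], [0.01, 0.0, 0.24], [0.02, 0.01, 0.25]]
rotation [[0.0, 0.0, 0.0], [0.0, -0.01, 0.0], [0.0, 0.0, 0.0], [0.0, -0.01, 0.0]]
```

Emit:
apply_moves(fingers=[0.35, 0.35, 0.35, 0.35, 0.35, 0, 0, 0, 0], travel=[[0.01, 0, 0.24], [0.01, 0, 0.24], [0.01, 0, 0.24], [0.02, 0, 0.25], [0, 0, 0], [0, 0, 0], [0, 0, 0], [0, 0, 0], [0, 0, 0]], rotation=[[0, 0, 0], [0, 0, 0], [0, 0, 0], [0, 0, 0], [0, 0, 0], [0, 0, 0], [0, 0, 0], [0, 0, 0], [0, 0, 0]])

```text
time: 13.0
tool_pos: [0.5798, 0.1855, 0.0405]
tcp_rot: [0.598, -2.654, 0.176]
wrist_force: [0.1, 0.5, -0.6]
width: 0.146
grip_force: 30.5
```

```bash
python3 - <<'E'
from go import *
import pickle
s=read_state();print(s['tool_pos'],s['width'],s['grip_force'],s['wrist_force'])
p=np.array([.5713,.1805,.0212,*np.radians([30,28.5,-18])])
pickle.dump((p,s),open('held.pkl','wb'))
q=R.from_rotvec(s['tcp_rot'])
a,Ra=placepose(p,(-.052,.066,.015,90),s)
print(a,Ra.as_matrix().round(2).tolist())
plan([(s['tool_pos']+[0,0,.05],q,2),(a+[0,0,.05],Ra,6),(a,Ra,3)])
E
```

```text
[0.57975448 0.18550269 0.04054852] 0.14596479716634447 30.486139403656125 [ 0.11537166  0.4637667  -0.594335  ]
[0.58442136 0.23588043 0.03656429] [[-0.87, -0.47, 0.12], [-0.47, 0.88, 0.08], [-0.15, 0.01, -0.99]]
11 rows; end [0.5842 0.2359 0.0365]
travel [[0.21, -0.02, -0.45], [0.21, -0.01, -0.46], [-0.08, 0.14, -0.03], [-0.09, 0.14, -0.02], [-0.09, 0.15, -0.01], [-0.09, 0.14, 0.0], [-0.09, 0.14, 0.01], [-0.09, 0.15, 0.02], [0.05, 0.0, 0.33], [0.05, -0.01, 0.33], [0.05, 0.0, 0.33]]
rotation [[0.0, 0.0, 0.0], [0.0, 0.0, 0.0], [-0.06, -0.92, -0.08], [-0.06, -0.92, -0.08], [-0.06, -0.92, -0.08], [-0.05, -0.93, -0.08], [-0.06, -0.92, -0.08], [-0.05, -0.93, -0.08], [0.0, 0.0, 0.0], [0.0, 0.0, 0.0], [0.0, 0.0, 0.0]]
```

Emit:
apply_moves(fingers=[0, 0, 0, 0, 0, 0, 0, 0, 0, 0, 0, 0], travel=[[0.21, -0.02, -0.45], [0.21, -0.01, -0.46], [-0.08, 0.14, -0.03], [-0.09, 0.14, -0.02], [-0.09, 0.15, -0.01], [-0.09, 0.14, 0], [-0.09, 0.14, 0.01], [-0.09, 0.15, 0.02], [0.05, 0, 0.33], [0.05, 0, 0.33], [0.05, 0, 0.33], [0, 0, 0]], rotation=[[0, 0, 0], [0, 0, 0], [-0.06, -0.92, -0.08], [-0.06, -0.92, -0.08], [-0.06, -0.92, -0.08], [-0.05, -0.93, -0.08], [-0.06, -0.92, -0.08], [-0.05, -0.93, -0.08], [0, 0, 0], [0, 0, 0], [0, 0, 0], [0, 0, 0]])

```text
time: 14.2
tool_pos: [0.5809, 0.2353, 0.0335]
tcp_rot: [-0.734, 2.918, 0.068]
wrist_force: [0.4, 0.2, -1.2]
width: 0.145
grip_force: 30.5
```

```bash
python3 snap.py f; python3 - <<'E'
from go import *
import pickle
d=pickle.load(open('f.pkl','rb'))
s=read_state();print(s['tool_pos'],s['width'],s['wrist_force'])
p,s0=pickle.load(open('held.pkl','rb'))
a,Ra=placepose(p,(-.052,.066,.0045,90),s0);print(a)
plan([(a,Ra,3)])
cv2.imwrite('pics/f.png',cv2.resize(d['side']['image'][280:390,230:380,::-1],(600,440),interpolation=cv2.INTER_CUBIC))
E
```

```text
[0.58320295 0.23610238 0.03604688] 0.15238813215045532 [ 1.04569361  0.31940705 -0.51622375]
[0.58442136 0.23588043 0.02606429]
3 rows; end [0.5845 0.2358 0.0261]
travel [[0.0, -0.01, 0.07], [0.0, 0.0, 0.07], [0.01, -0.01, 0.06]]
rotation [[0.0, -0.01, 0.0], [0.0, 0.0, 0.0], [0.0, -0.01, 0.0]]
```

View pics/f.png

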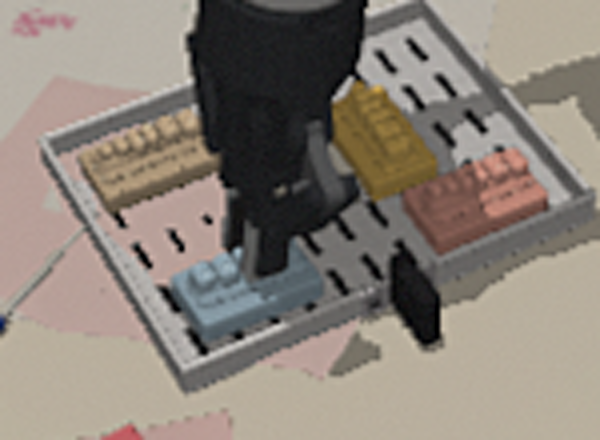

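The side picture shows blue held level over the near +y corner and pink lying flat in the near -y corner, just clear of yellow.

Emit:
apply_moves(fingers=[0, 0, 0, 0, 0.35, 0.35, 0.35, 0.35, 0.35, 0.35], travel=[[0, 0, 0.07], [0, 0, 0.07], [0, 0, 0.05], [0, 0, 0], [0, 0, 0], [0, 0, 0], [0, 0, 0], [0.05, 0, -0.6], [0.05, 0, -0.6], [0.05, 0, -0.6]], rotation=[[0, 0, 0], [0, 0, 0], [0, 0, 0], [0, 0, 0], [0, 0, 0], [0, 0, 0], [0, 0, 0], [0, 0, 0], [0, 0, 0], [0, 0, 0]])

```text
time: 15.3
tool_pos: [0.5664, 0.2261, 0.1151]
tcp_rot: [-0.733, 2.913, 0.068]
wrist_force: [0.8, -0.0, -0.3]
width: 0.352
grip_force: 0.0
```

```bash
python3 - <<'E'
from go import *
plan([((.42,.42,.16),down(118),6)])
E
```

```text
6 rows; end [0.4201 0.4197 0.1601]
travel [[0.1, 0.8, -0.16], [0.11, 0.8, -0.16], [0.11, 0.8, -0.15], [0.12, 0.8, -0.15], [0.12, 0.8, -0.16], [0.12, 0.8, -0.15]]
rotation [[0.02, 0.23, 0.01], [0.02, 0.23, 0.01], [0.02, 0.23, 0.0], [0.02, 0.23, 0.01], [0.01, 0.23, 0.0], [0.02, 0.22, 0.01]]
```

Emit:
apply_moves(fingers=[0.35, 0.35, 0.35, 0.35, 0.35, 0.35, 0.35], travel=[[0.1, 0.8, -0.16], [0.11, 0.8, -0.16], [0.11, 0.8, -0.15], [0.12, 0.8, -0.15], [0.12, 0.8, -0.16], [0.12, 0.8, -0.15], [0, 0, 0]], rotation=[[0.02, 0.23, 0.01], [0.02, 0.23, 0.01], [0.02, 0.23, 0], [0.02, 0.23, 0.01], [0.01, 0.23, 0], [0.02, 0.22, 0.01], [0, 0, 0]])

```text
time: 16.0
tool_pos: [0.4188, 0.4244, 0.1611]
tcp_rot: [-0.766, 3.044, 0.004]
wrist_force: [0.2, -1.3, -0.0]
width: 0.352
grip_force: 0.0
```

```bash
sed -i "s/    d=pickle.load(open(tag+'.pkl','rb'))/    d={}/" meas.py
python3 - <<'E'
from meas import *
print(read_state()['time'])
measure('g',flat=('yellow','white','beige','blue','pink'))
E
```

```text
16.0
beige['top', 'side'] xyz mm [637.9 145.4   3. ] ypr deg [28.8  0.   0. ] cost 0.264 tray xy [53. 68.] yaw in tray 90.5
pink['top', 'side'] xyz mm [475.3 176.4   3. ] ypr deg [206.2   0.    0. ] cost 0.203 tray xy [-51. -61.] yaw in tray 88.0
blue['top', 'side'] xyz mm [589.3 239.1   3. ] ypr deg [207.3   0.    0. ] cost 0.227 tray xy [-53.  69.] yaw in tray 89.0
yellow['top', 'side'] xyz mm [523.4 134.6   3. ] ypr deg [-63.3   0.    0. ] cost 0.194 tray xy [  8. -38.] yaw in tray 178.5
white['top', 'side'] xyz mm [561.1 150.2   3. ] ypr deg [116.4   0.    0. ] cost 0.201 tray xy [12.  3.] yaw in tray 178.2
```

```bash
python3 - <<'E'
from go import *
P=(.5234,.1346)
plan([((*P,.11),down(26.7),16),((*P,.0235),down(26.7),4)])
E
```

```text
20 rows; end [0.5236 0.1347 0.0234]
travel [[0.05, -0.37, 0.06], [0.02, -0.38, 0.06], [-0.02, -0.38, 0.06], [-0.06, -0.37, 0.06], [-0.1, -0.37, 0.06], [-0.13, -0.35, 0.06], [-0.17, -0.34, 0.06], [-0.2, -0.32, 0.06], [-0.23, -0.3, 0.06], [-0.26, -0.28, 0.06], [-0.28, -0.25, 0.06], [-0.31, -0.22, 0.07], [-0.33, -0.19, 0.06], [-0.34, -0.15, 0.07], [-0.36, -0.12, 0.06], [-0.37, -0.08, 0.07], [0.0, 0.0, 0.43], [0.0, 0.0, 0.43], [0.0, 0.0, 0.43], [0.0, 0.0, 0.44]]
rotation [[0.0, 0.0, 0.95], [0.0, 0.0, 0.95], [0.0, 0.0, 0.95], [0.0, 0.0, 0.95], [0.0, 0.0, 0.95], [0.0, 0.0, 0.95], [0.0, 0.0, 0.95], [0.0, 0.0, 0.95], [0.0, 0.0, 0.95], [0.0, 0.0, 0.95], [0.0, 0.0, 0.95], [0.0, 0.0, 0.95], [0.0, 0.0, 0.95], [0.0, 0.0, 0.95], [0.0, 0.01, 0.96], [0.0, 0.0, 0.95], [0.0, 0.0, 0.0], [0.0, 0.0, 0.0], [0.0, 0.0, 0.0], [0.0, 0.0, 0.0]]
```

Emit:
apply_moves(fingers=[0.3, 0.3, 0.3, 0.3, 0.3, 0.3, 0.3, 0.3, 0.3, 0.3, 0.3, 0.3], travel=[[0.05, -0.37, 0.06], [0.02, -0.38, 0.06], [-0.02, -0.38, 0.06], [-0.06, -0.37, 0.06], [-0.1, -0.37, 0.06], [-0.13, -0.35, 0.06], [-0.17, -0.34, 0.06], [-0.2, -0.32, 0.06], [-0.23, -0.3, 0.06], [-0.26, -0.28, 0.06], [-0.28, -0.25, 0.06], [-0.31, -0.22, 0.07]], rotation=[[0, 0, 0.95], [0, 0, 0.95], [0, 0, 0.95], [0, 0, 0.95], [0, 0, 0.95], [0, 0, 0.95], [0, 0, 0.95], [0, 0, 0.95], [0, 0, 0.95], [0, 0, 0.95], [0, 0, 0.95], [0, 0, 0.95]])

```text
time: 17.4
tool_pos: [0.498, 0.2041, 0.1226]
tcp_rot: [1.094, 2.944, -0.0]
wrist_force: [0.7, 1.4, -1.1]
width: 0.302
grip_force: 0.0
```

Emit:
apply_moves(fingers=[0.3, 0.3, 0.3, 0.3, 0.3], travel=[[-0.33, -0.19, 0.06], [-0.34, -0.15, 0.07], [-0.36, -0.12, 0.06], [-0.37, -0.08, 0.07], [0, 0, 0]], rotation=[[0, 0, 0.95], [0, 0, 0.95], [0, 0, 0.96], [0, 0, 0.95], [0, 0, 0]])

```text
time: 17.9
tool_pos: [0.5236, 0.1322, 0.1093]
tcp_rot: [1.655, 2.67, -0.001]
wrist_force: [0.0, 0.0, 0.1]
width: 0.298
grip_force: 0.0
```

```bash
python3 - <<'E'
from go import *
P=(.5234,.1346)
s=read_state();print(s['tool_pos'],s['tcp_rot'],s['width'])
plan([((*P,.0235),down(26.7),5)])
E
```

```text
[0.52355743 0.13220662 0.10928022] [ 1.65456705e+00  2.66983336e+00 -1.47881149e-03] 0.2979369018211556
5 rows; end [0.5233 0.1348 0.0233]
travel [[0.01, 0.0, 0.34], [0.01, 0.0, 0.34], [0.01, 0.01, 0.35], [0.01, 0.0, 0.34], [0.01, 0.01, 0.35]]
rotation [[0.0, 0.0, -0.01], [0.0, 0.0, -0.01], [0.0, 0.0, -0.01], [0.0, 0.0, -0.01], [0.0, 0.01, -0.01]]
```

Emit:
apply_moves(fingers=[0.3, 0.3, 0.3, 0.3, 0.3, 0.3, 0, 0, 0, 0, 0, 0], travel=[[0, 0, 0.34], [0, 0, 0.34], [0, 0, 0.35], [0, 0, 0.34], [0, 0, 0.34], [0, 0, 0], [0, 0, 0], [0, 0, 0], [0, 0, 0], [0, 0, 0], [0, 0, -0.2], [0, 0, -0.2]], rotation=[[0, 0, 0], [0, 0, 0], [0, 0, 0], [0, 0, 0], [0, 0, 0], [0, 0, 0], [0, 0, 0], [0, 0, 0], [0, 0, 0], [0, 0, 0], [0, 0, 0], [0, 0, 0]])

```text
time: 19.1
tool_pos: [0.5235, 0.1356, 0.0454]
tcp_rot: [1.647, 2.674, 0.001]
wrist_force: [0.4, -1.4, -0.8]
width: 0.152
grip_force: 31.1
```

```bash
python3 - <<'E'
from go import *
s=read_state();print(s['tool_pos'],s['width'],s['grip_force'],s['wrist_force'])
q=down(28.2)
plan([(T2W(.038,-.066,.045),q,4),(T2W(.038,-.066,.0245),q,3)])
E
```

```text
[0.52354492 0.13558    0.04541062] 0.15215943294716186 31.08665943145752 [ 0.36772994 -1.36620449 -0.77349049]
7 rows; end [0.5129 0.0952 0.0244]
travel [[-0.16, -0.14, 0.0], [-0.15, -0.14, 0.0], [-0.15, -0.14, 0.0], [-0.16, -0.14, 0.01], [0.0, 0.0, 0.14], [0.0, 0.0, 0.13], [0.0, 0.0, 0.14]]
rotation [[0.0, 0.0, -0.06], [0.0, 0.0, -0.06], [0.0, 0.0, -0.06], [0.01, 0.01, -0.06], [0.0, 0.0, 0.0], [0.0, 0.0, 0.0], [0.0, 0.0, 0.0]]
```

Emit:
apply_moves(fingers=[0, 0, 0, 0, 0, 0, 0, 0, 0.3, 0.3, 0.3, 0.3], travel=[[-0.16, -0.14, 0], [-0.15, -0.14, 0], [-0.15, -0.14, 0], [-0.16, -0.14, 0], [0, 0, 0.14], [0, 0, 0.13], [0, 0, 0.14], [0, 0, 0], [0, 0, 0], [0, 0, 0], [0, 0, -0.5], [0, 0, -0.5]], rotation=[[0, 0, -0.06], [0, 0, -0.06], [0, 0, -0.06], [0, 0, -0.06], [0, 0, 0], [0, 0, 0], [0, 0, 0], [0, 0, 0], [0, 0, 0], [0, 0, 0], [0, 0, 0], [0, 0, 0]])

```text
time: 20.3
tool_pos: [0.5117, 0.0952, 0.0733]
tcp_rot: [-1.613, -2.694, 0.002]
wrist_force: [0.9, 0.4, 0.4]
width: 0.297
grip_force: 0.0
```

```bash
python3 - <<'E'
from go import *
s=read_state();print(s['tool_pos'],s['width'],s['grip_force'],s['wrist_force'])
q=down(26.4)
plan([((.5611,.1502,.075),q,3),((.5611,.1502,.0235),q,3)])
E
```

```text
[0.5116529  0.0952333  0.07331131] 0.2973184025095568 0.0 [0.8545111  0.39992407 0.40543769]
6 rows; end [0.5612 0.1505 0.0237]
travel [[0.17, 0.46, -0.01], [0.17, 0.46, -0.01], [0.18, 0.47, -0.02], [0.0, 0.0, 0.34], [0.0, 0.0, 0.35], [0.0, 0.0, 0.34]]
rotation [[-0.01, 0.0, 0.1], [0.0, 0.0, 0.1], [-0.01, 0.0, 0.1], [0.0, 0.0, 0.0], [0.0, 0.0, 0.0], [0.0, 0.0, 0.0]]
```

Emit:
apply_moves(fingers=[0.3, 0.3, 0.3, 0.3, 0.3, 0.3, 0.3, 0, 0, 0, 0, 0], travel=[[0.17, 0.46, 0], [0.17, 0.46, 0], [0.18, 0.47, -0.02], [0, 0, 0.34], [0, 0, 0.35], [0, 0, 0.34], [0, 0, 0], [0, 0, 0], [0, 0, 0], [0, 0, 0], [0, 0, 0], [0, 0, -0.2]], rotation=[[0, 0, 0.1], [0, 0, 0.1], [0, 0, 0.1], [0, 0, 0], [0, 0, 0], [0, 0, 0], [0, 0, 0], [0, 0, 0], [0, 0, 0], [0, 0, 0], [0, 0, 0], [0, 0, 0]])

```text
time: 21.5
tool_pos: [0.5615, 0.1501, 0.0332]
tcp_rot: [-1.656, -2.669, 0.001]
wrist_force: [-1.4, 0.1, -0.7]
width: 0.152
grip_force: 32.0
```

```bash
python3 - <<'E'
from go import *
s=read_state();print(s['tool_pos'],s['width'],s['grip_force'],s['wrist_force'])
q=down(28.2)
plan([(T2W(0,-.003,.035),q,2),(T2W(0,-.003,.0245),q,2)])
E
```

```text
[0.56146382 0.15009847 0.03315815] 0.15199015205210178 32.02240347862244 [-1.41321788  0.07626508 -0.69261689]
4 rows; end [0.5505 0.1585 0.0247]
travel [[0.13, -0.06, -0.02], [0.12, -0.06, -0.02], [0.0, 0.0, 0.11], [0.0, 0.0, 0.1]]
rotation [[-0.01, 0.0, -0.15], [0.0, 0.0, -0.16], [0.0, 0.0, 0.0], [0.0, 0.0, 0.0]]
```

Emit:
apply_moves(fingers=[0, 0, 0, 0, 0, 0.3, 0.3, 0.3, 0.3, 0.3, 0.3], travel=[[0.13, -0.06, 0], [0.12, -0.06, 0], [0, 0, 0.09], [0, 0, 0.09], [0, 0, 0], [0, 0, 0], [0, 0, 0], [0, 0, -0.5], [0, 0, -0.7], [0, 0, -0.7], [0, 0, -0.5]], rotation=[[0, 0, -0.15], [0, 0, -0.15], [0, 0, 0], [0, 0, 0], [0, 0, 0], [0, 0, 0], [0, 0, 0], [0, 0, 0], [0, 0, 0], [0, 0, 0], [0, 0, 0]])

```text
time: 22.6
tool_pos: [0.5528, 0.159, 0.1476]
tcp_rot: [1.612, 2.692, 0.005]
wrist_force: [0.3, 0.4, 0.2]
width: 0.302
grip_force: 0.0
```

```bash
python3 - <<'E'
from go import *
s=read_state();print(s['tool_pos'],s['width'],s['grip_force'],s['wrist_force'])
plan([((.40,.44,.15),down(28.2),7)])
E
```

```text
[0.55275267 0.15902783 0.14760076] 0.30190588953786335 0.0 [0.34023175 0.44464282 0.18847974]
7 rows; end [0.4    0.4402 0.1502]
travel [[0.91, -0.01, -0.01], [0.91, -0.01, -0.01], [0.92, 0.0, -0.01], [0.91, -0.01, -0.01], [0.92, 0.0, -0.01], [0.91, -0.01, 0.0], [0.92, 0.0, -0.01]]
rotation [[0.01, 0.0, 0.0], [0.01, 0.0, 0.0], [0.0, 0.0, 0.0], [0.01, 0.0, 0.0], [0.0, 0.0, 0.0], [0.01, 0.01, 0.0], [0.0, 0.0, -0.01]]
```

Emit:
apply_moves(fingers=[0.4, 0.4, 0.4, 0.4, 0.4, 0.4, 0.4, 0.4], travel=[[0.91, 0, 0], [0.91, 0, 0], [0.92, 0, 0], [0.91, 0, 0], [0.92, 0, 0], [0.91, 0, 0], [0.92, 0, 0], [0, 0, 0]], rotation=[[0, 0, 0], [0, 0, 0], [0, 0, 0], [0, 0, 0], [0, 0, 0], [0, 0, 0], [0, 0, 0], [0, 0, 0]])

```text
time: 23.4
tool_pos: [0.398, 0.4456, 0.1451]
tcp_rot: [-1.607, -2.699, -0.005]
wrist_force: [0.8, 0.4, -0.5]
width: 0.403
grip_force: 0.0
```

```bash
python3 - <<'E'
from meas import *
import fit as F
print(read_state()['time'])
measure('k',flat=tuple(REF))
d,_=pickle.load(open('k.pkl','rb'))
F.PARTS=[box(.172,.226,0,.018),box(.036,.012,.005,.039)+[-.103,0,0]]
mk={}
for cam in('top','side'):
    for n in ('tray','tray_grip'):
        for r in tip_of(cam,n)[:2]: print(cam,n,np.round(r['location'],1),round(r['p'],2))
    r=regions_of(cam,'tray')
    if not r: continue
    m=np.array(r[0]['mask']);print(cam,'mask',m.sum(),r[0]['p'],r[0]['bbox'])
    c=max(cv2.findContours(m.astype(np.uint8),0,2)[0],key=cv2.contourArea)
    f=np.zeros((480,640),np.uint8);cv2.fillPoly(f,[c],1);mk[cam]=f>0
W={}
for k,m in mk.items():
    v,u=np.nonzero(m);win=(u.min()-14,v.min()-14,np.ptp(u)+29,np.ptp(v)+29)
    W[k]=(win,cv2.resize(m[win[1]:win[1]+win[3],win[0]:win[0]+win[2]].astype(np.uint8),None,fx=K,fy=K,interpolation=0)>0)
def cost(p,ks): return sum(1-(lambda s:(s&W[k][1]).sum()/(s|W[k][1]).sum())(sil(d[k],np.r_[p[:2],0,p[2],0,0],W[k][0])) for k in ks)
for ks in [list(W)]+[[k] for k in W]:
    o=minimize(cost,[.553,.16,-1.078],args=(ks,),method='Nelder-Mead',options=dict(initial_simplex=np.array([.553,.16,-1.078])+np.vstack([np.zeros(3),np.diag([.008,.008,.05])]),maxiter=300))
    print(ks,o.x,o.fun)
E
```

```text
23.4
beige['top', 'side'] xyz mm [637.9 146.4   3. ] ypr deg [29.7  0.   0. ] cost 0.231 tray xy [52. 68.] yaw in tray 91.5
pink['side'] xyz mm [475.1 175.1   3. ] ypr deg [27.3  0.   0. ] cost 0.079 tray xy [-50. -61.] yaw in tray 89.1
blue['top', 'side'] xyz mm [589.9 239.5   3. ] ypr deg [26.7  0.   0. ] cost 0.195 tray xy [-53.  70.] yaw in tray 88.5
yellow['top', 'side'] xyz mm [514.5  94.5   3. ] ypr deg [117.2   0.    0. ] cost 0.196 tray xy [ 40. -65.] yaw in tray 179.0
white['top', 'side'] xyz mm [552.3 158.8   3. ] ypr deg [118.1   0.    0. ] cost 0.224 tray xy [ 1. -1.] yaw in tray 179.9
top tray [247.5 232.4] 0.83
top tray_grip [205.3 250.4] 0.89
top mask 5287 0.68 [195.2, 172.7, 112.2, 116.9]
side tray [307.2 328.3] 0.73
side tray_grip [233.2 357.5] 0.74
side tray_grip [334.2 357.6] 0.6
side mask 5478 0.7 [240.0, 279.5, 140.2, 97.2]
['top', 'side'] [ 0.55550496  0.15811194 -1.07856568] 0.05203054176298727
['top'] [ 0.55603216  0.15885222 -1.07520719] 0.023508426517235836
['side'] [ 0.55513431  0.15741502 -1.08082201] 0.022618566295666276
```

```bash
python3 - <<'E'
from h import *
import pickle
d,_=pickle.load(open('k.pkl','rb'));t,s=d['top'],d['side']
print(tri([t,s],[(293,136.5),(213.2,253.2)]).round(4))
print('legs',[plane(s,uv,0).round(4) for uv in((218.5,295.9),(325,254.1))])
a=cv2.resize(t['image'][120:260,285:385,::-1],(420,588),interpolation=cv2.INTER_CUBIC)
b=cv2.resize(s['image'][240:300,205:255,::-1],(380,456),interpolation=cv2.INTER_CUBIC)
c=cv2.resize(s['image'][200:264,290:340,::-1],(380,486),interpolation=cv2.INTER_CUBIC)
b=cv2.resize(np.vstack([b,c]),(237,588))
cv2.imwrite('pics/k.png',np.hstack([a,b]));print(b.shape)
E
```

```text
[0.7478 0.0516 0.1106]
legs [array([ 0.7471,  0.0619, -0.    ]), array([ 0.5163, -0.0726,  0.    ])]
(588, 237, 3)
```

View pics/k.png

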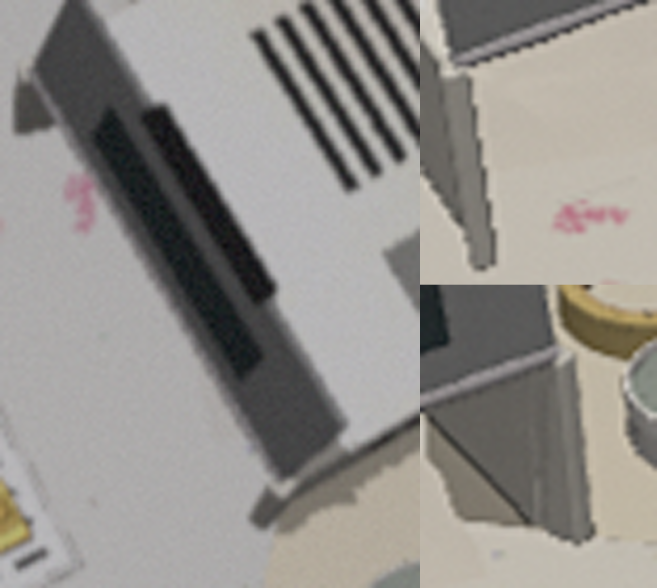

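The crop shows the flap's lower edge running from top px (293,137) to (353,234), with the flared mouth legs ending at side px (218,296) and (324,254). Now I work out the dryer frame and the grip approach.

```bash
python3 - <<'E'
from go import *
import pickle
d,_=pickle.load(open('k.pkl','rb'));t,s=d['top'],d['side']
L=tri([t,s],[(293.3,136.7),(213.0,253.1)]);Rr=tri([t,s],[(352.9,234.3),(318.9,212.7)])
print(L.round(4),Rr.round(4),'len',np.linalg.norm(L-Rr).round(4))
w=(L-Rr)[:2];yaw=np.degrees(np.arctan2(w[1],w[0]))-90;print('dryer yaw',yaw)
l=plane(s,(218.3,296.5),0);r=plane(s,(324.2,253.8),0);w=(l-r)[:2];print('legs',l.round(4),r.round(4),np.linalg.norm(w).round(4),np.degrees(np.arctan2(w[1],w[0]))-90)
u=np.array([np.cos(np.radians(yaw)),np.sin(np.radians(yaw))]);v=np.array([-u[1],u[0]])
m1=((L+Rr)/2)[:2];m2=((l+r)/2)[:2];print('mids u,v',m1@u,m1@v,m2@u,m2@v)
T=np.array([.5555,.1582]);print('tray u,v',T@u,T@v)
TR2=(.5555,.1582,-1.0786)
th=np.degrees(TR2[2])
ax=np.array([-np.sin(TR2[2]),np.cos(TR2[2]),0])  # tray y
q=R.from_rotvec(-np.radians(45)*ax)*down(th+90)
print(q.as_matrix().round(2).tolist())
z=q.as_matrix()[:,2];g=np.array(T2W(-.097,0,.018,TR2));print(g)
plan([(g-.08*z,q,10)])
E
```

```text
[0.7479 0.051  0.1102] [ 0.5298 -0.0789  0.1141] len 0.2539
dryer yaw -59.23181071366796
legs [0.7473 0.0638 0.    ] [ 0.5182 -0.0737  0.    ] 0.2673 -59.03867169111404
mids u,v 0.3388202251828131 0.541773774180077 0.3279492458600131 0.5411536606133445
tray u,v 0.14824244292706154 0.5582397944566626
[[-0.33, 0.88, 0.33], [0.62, 0.47, -0.62], [-0.71, 0.0, -0.71]]
[0.50966142 0.24368582 0.018     ]
10 rows; end [0.4828 0.2935 0.0748]
travel [[-0.34, 0.01, 0.14], [-0.32, 0.01, 0.17], [-0.31, 0.01, 0.19], [-0.29, 0.0, 0.21], [-0.28, 0.01, 0.24], [-0.26, 0.0, 0.26], [-0.23, 0.01, 0.28], [-0.21, 0.0, 0.29], [-0.19, 0.01, 0.31], [-0.17, 0.0, 0.32]]
rotation [[0.0, -0.75, 0.0], [0.0, -0.75, 0.0], [0.0, -0.75, 0.0], [0.0, -0.75, 0.0], [0.0, -0.75, 0.0], [0.0, -0.75, 0.0], [0.0, -0.75, -0.01], [0.0, -0.75, 0.0], [0.0, -0.75, -0.01], [0.0, -0.74, 0.0]]
```

Emit:
apply_moves(fingers=[0.4, 0.4, 0.4, 0.4, 0.4, 0.4, 0.4, 0.4, 0.4, 0.4, 0.4], travel=[[-0.34, 0.01, 0.14], [-0.32, 0.01, 0.17], [-0.31, 0.01, 0.19], [-0.29, 0, 0.21], [-0.28, 0.01, 0.24], [-0.26, 0, 0.26], [-0.23, 0.01, 0.28], [-0.21, 0, 0.29], [-0.19, 0.01, 0.31], [-0.17, 0, 0.32], [0, 0, 0]], rotation=[[0, -0.75, 0], [0, -0.75, 0], [0, -0.75, 0], [0, -0.75, 0], [0, -0.75, 0], [0, -0.75, 0], [0, -0.75, 0], [0, -0.75, 0], [0, -0.75, 0], [0, -0.75, 0], [0, 0, 0]], newtons=40)

```text
time: 25.0
tool_pos: [0.481, 0.2923, 0.0719]
tcp_rot: [1.241, 2.074, -0.522]
wrist_force: [-1.0, 0.3, -0.4]
width: 0.405
grip_force: 0.0
```

```bash
python3 - <<'E'
from go import *
TR2=(.5555,.1582,-1.0786);th=np.degrees(TR2[2])
s=read_state();print(s['tool_pos'],s['q'],s['width'],R.from_rotvec(s['tcp_rot']).as_matrix().round(2).tolist())
ax=np.array([-np.sin(TR2[2]),np.cos(TR2[2]),0])
q=R.from_rotvec(-np.radians(45)*ax)*down(th+90)
g=np.array(T2W(-.097,0,.018,TR2))
plan([(g,q,5)])
E
```

```text
[0.48098126 0.29229878 0.071938  ] [ 0.90928892  0.44966564  1.89285996 -0.7399679   1.28399105  0.81462475] 0.40546470990729006 [[-0.34, 0.88, 0.33], [0.62, 0.47, -0.63], [-0.71, -0.0, -0.7]]
5 rows; end [0.5096 0.2438 0.0179]
travel [[-0.01, 0.01, 0.31], [-0.01, 0.01, 0.31], [0.0, 0.01, 0.31], [-0.01, 0.01, 0.32], [0.0, 0.01, 0.31]]
rotation [[-0.01, 0.01, 0.0], [-0.01, 0.0, 0.01], [-0.01, 0.01, 0.0], [-0.01, 0.0, 0.01], [0.0, 0.01, 0.0]]
```

Emit:
apply_moves(fingers=[0.4, 0.4, 0.4, 0.4, 0.4, 0.4, 0, 0, 0, 0], travel=[[0, 0, 0.32], [0, 0, 0.32], [0, 0, 0.32], [0, 0, 0.31], [0, 0, 0.31], [0, 0, 0], [0, 0, 0], [0, 0, 0], [0, 0, 0], [0, 0, 0]], rotation=[[0, 0, 0], [0, 0, 0], [0, 0, 0], [0, 0, 0], [0, 0, 0], [0, 0, 0], [0, 0, 0], [0, 0, 0], [0, 0, 0], [0, 0, 0]])

```text
time: 26.0
tool_pos: [0.5088, 0.2456, 0.0192]
tcp_rot: [1.242, 2.074, -0.513]
wrist_force: [0.5, -0.8, -1.5]
width: 0.131
grip_force: 40.7
```

```bash
cat >> go.py <<'E'
DY=-59.2;U=np.array([np.cos(np.radians(DY)),np.sin(np.radians(DY)),0]);V=np.array([-U[1],U[0],0])
E
python3 - <<'E'
from go import *
s=read_state();print(s['tool_pos'],s['width'],s['grip_force'],s['wrist_force'])
q0=R.from_rotvec(s['tcp_rot']);T0=np.array([.5555,.1582,0]);a0=-61.8
rel=R.from_euler('z',-a0,degrees=True).apply(s['tool_pos']-T0)   # tool in tray frame
rq=R.from_euler('z',-a0,degrees=True)*q0
def at(u,v,yaw):
    z=R.from_euler('z',yaw,degrees=True);return U*u+V*v+z.apply(rel)+[0,0,s['tool_pos'][2]*0],z*rq
a,qa=at(.22,.5415,DY);b,qb=at(.326+.105,.5415,DY)
print(a,b)
plan([(a,qa,6),(b,qb,14)])
E
```

```text
[0.50878156 0.24557955 0.01917923] 0.13143860134063962 40.66971302032471 [ 0.54084582 -0.78942522 -1.52469776]
[0.52714207 0.17347035 0.01917923] [ 0.63518312 -0.00777019  0.01917923]
20 rows; end [ 0.6354 -0.0076  0.0193]
travel [[-0.17, -0.06, 0.17], [-0.17, -0.06, 0.17], [-0.17, -0.06, 0.17], [-0.17, -0.07, 0.17], [-0.17, -0.07, 0.17], [-0.17, -0.06, 0.17], [-0.21, 0.0, 0.21], [-0.21, 0.0, 0.21], [-0.21, 0.0, 0.21], [-0.21, 0.0, 0.21], [-0.21, 0.0, 0.21], [-0.21, 0.0, 0.21], [-0.21, 0.0, 0.22], [-0.22, 0.0, 0.21], [-0.21, 0.0, 0.22], [-0.22, 0.0, 0.21], [-0.21, 0.0, 0.22], [-0.22, 0.0, 0.21], [-0.21, 0.0, 0.22], [-0.22, 0.0, 0.21]]
rotation [[-0.05, 0.0, -0.05], [-0.05, 0.0, -0.05], [-0.05, 0.0, -0.05], [-0.05, 0.0, -0.05], [-0.05, 0.0, -0.05], [-0.06, 0.0, -0.06], [0.0, 0.0, 0.0], [0.0, 0.0, 0.0], [0.0, 0.0, 0.0], [0.0, 0.0, 0.0], [0.0, 0.0, 0.0], [0.0, 0.0, 0.0], [0.0, 0.0, 0.0], [0.0, 0.0, 0.0], [0.0, 0.0, 0.0], [0.0, 0.0, 0.0], [0.0, 0.0, 0.0], [0.0, 0.0, 0.0], [0.0, 0.0, 0.0], [0.0, 0.0, 0.0]]
```

Emit:
apply_moves(fingers=[0, 0, 0, 0, 0, 0, 0, 0, 0], travel=[[-0.08, -0.03, 0.08], [-0.13, -0.05, 0.13], [-0.17, -0.06, 0.17], [-0.17, -0.07, 0.17], [-0.17, -0.07, 0.17], [-0.17, -0.06, 0.17], [-0.1, -0.04, 0.1], [-0.03, 0, 0.03], [0, 0, 0]], rotation=[[-0.03, 0, -0.03], [-0.04, 0, -0.04], [-0.05, 0, -0.05], [-0.05, 0, -0.05], [-0.05, 0, -0.05], [-0.05, 0, -0.05], [-0.04, 0, -0.04], [0, 0, 0], [0, 0, 0]])

```text
time: 26.9
tool_pos: [0.5274, 0.1715, 0.0192]
tcp_rot: [1.192, 2.096, -0.496]
wrist_force: [2.2, -1.8, 0.3]
width: 0.132
grip_force: 40.6
```

```bash
cat > trayfit.py <<'E'
from meas import *
import fit as F
def trayfit(g,cams=('side',)):
    save_=F.PARTS;F.PARTS=[box(.172,.226,0,.018),box(.036,.012,.005,.039)+[-.103,0,0]]
    W={};d={}
    for cam in cams:
        d[cam]=read_camera(cam);r=regions_of(cam,'tray')
        m=np.array(r[0]['mask']);c=max(cv2.findContours(m.astype(np.uint8),0,2)[0],key=cv2.contourArea)
        f=np.zeros((480,640),np.uint8);cv2.fillPoly(f,[cv2.convexHull(c)],1);v,u=np.nonzero(f)
        win=(u.min()-14,v.min()-14,np.ptp(u)+29,np.ptp(v)+29)
        W[cam]=(win,cv2.resize(f[win[1]:win[1]+win[3],win[0]:win[0]+win[2]],None,fx=K,fy=K,interpolation=0)>0)
    def cost(p):
        e=0
        for k,(w,m) in W.items():
            s=sil(d[k],np.r_[p[:2],0,p[2],0,0],w).astype(np.uint8)
            c=np.vstack(cv2.findContours(s,0,2)[0]);s=cv2.fillConvexPoly(s*0,cv2.convexHull(c),1)>0
            e+=1-(s&m).sum()/(s|m).sum()
        return e
    g=np.array(g,float)
    o=minimize(cost,g,method='Nelder-Mead',options=dict(initial_simplex=g+np.vstack([np.zeros(3),np.diag([.008,.008,.05])]),maxiter=300))
    F.PARTS=save_;return o.x,o.fun
E
python3 - <<'E'
from trayfit import *
from go import U,V
s=read_state();print(s['tool_pos'],s['width'],s['wrist_force'])
g=U*.22+V*.5415
p,f=trayfit((g[0],g[1],np.radians(-59.2)));print(p,np.degrees(p[2]),f,'u,v',p[:2]@U[:2],p[:2]@V[:2])
E
```

```text
[0.52738467 0.17152827 0.01917909] 0.1322013753700469 [ 2.24689876 -1.8059086   0.27342523]
[ 0.58366193  0.07606168 -1.02681229] -58.83201064027227 0.14126155214734037 u,v 0.23352599421348777 0.5402890370629965
```

Emit:
apply_moves(fingers=[0, 0, 0, 0, 0, 0, 0, 0, 0, 0, 0, 0], travel=[[-0.1, 0, 0.1], [-0.15, 0, 0.15], [-0.2, 0, 0.2], [-0.22, 0, 0.22], [-0.22, 0, 0.22], [-0.22, 0, 0.22], [-0.22, 0, 0.22], [-0.22, 0, 0.22], [-0.22, 0, 0.22], [-0.22, 0, 0.22], [-0.15, 0, 0.15], [-0.1, 0, 0.1]], rotation=[[0, 0, 0], [0, 0, 0], [0, 0, 0], [0, 0, 0], [0, 0, 0], [0, 0, 0], [0, 0, 0], [0, 0, 0], [0, 0, 0], [0, 0, 0], [0, 0, 0], [0, 0, 0]])

```text
time: 28.2
tool_pos: [0.6091, 0.0372, 0.0192]
tcp_rot: [1.192, 2.097, -0.492]
wrist_force: [-3.3, 5.8, 4.4]
width: 0.132
grip_force: 41.9
```

```bash
python3 snap.py m; python3 - <<'E'
from go import *
import pickle
s=read_state();print(s['tool_pos'],s['width'],s['wrist_force'],'tool u-u0',s['tool_pos']@U-.326,'v',s['tool_pos']@V-.5415,s['q'])
d=pickle.load(open('m.pkl','rb'))
cv2.imwrite('pics/m.png',cv2.resize(d['side']['image'][180:330,190:350,::-1],(640,600),interpolation=cv2.INTER_CUBIC))
E
```

```text
[0.60921137 0.03650088 0.01918974] 0.13199634191823678 [ 2.64795789 -1.15361627  0.08403198] tool u-u0 -0.04541045187080006 v 0.00047815015222074653 [ 0.42825321  0.41449679  2.08929816 -1.10050776  0.90990146  0.72499687]
```

View pics/m.png

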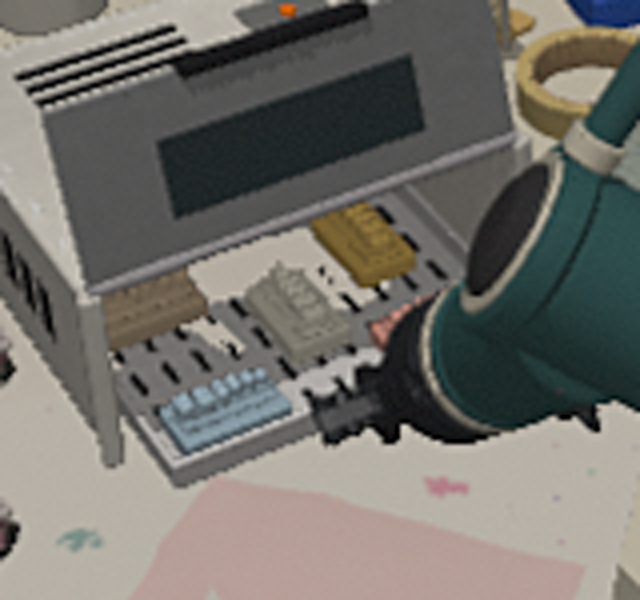

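The side picture shows the tray half inside, straight, with all casts lying flat and apart.

Emit:
apply_moves(fingers=[0, 0, 0, 0, 0, 0, 0, 0], travel=[[-0.08, 0, 0.08], [-0.15, 0, 0.15], [-0.2, 0, 0.2], [-0.2, 0, 0.2], [-0.2, 0, 0.2], [-0.12, 0, 0.12], [-0.06, 0, 0.06], [0, 0, 0]], rotation=[[0, 0, 0], [0, 0, 0], [0, 0, 0], [0, 0, 0], [0, 0, 0], [0, 0, 0], [0, 0, 0], [0, 0, 0]])

```text
time: 29.1
tool_pos: [0.6455, -0.0246, 0.0192]
tcp_rot: [1.192, 2.097, -0.493]
wrist_force: [2.8, -2.2, -1.2]
width: 0.129
grip_force: 40.6
```

```bash
python3 - <<'E'
from go import *
s=read_state();print(s['time'],s['tool_pos'],s['width'],s['wrist_force'],'tool u-u0',s['tool_pos']@U-.326,'v',s['tool_pos']@V-.5415,s['q'])
E
```

```text
29.1 [ 0.64548712 -0.02459441  0.01916776] 0.1291587590546042 [ 2.81458356 -2.20614885 -1.1798845 ] tool u-u0 0.02564268956047161 v 0.0003541569289590152 [ 0.30002048  0.42644114  2.06988309 -1.17052364  0.84335762  0.6738006 ]
```

Emit:
apply_moves(fingers=[0.4, 0.4, 0.4, 0.4, 0.4, 0.4, 0, 0, 0, 0, 0, 0], travel=[[0, 0, 0], [0, 0, 0], [0, 0, -0.3], [0, 0, -0.3], [0, 0, -0.3], [0, 0, -0.3], [0, 0, 0], [0.18, 0, 0.11], [0.18, 0, 0.11], [0.18, 0, 0.11], [0.18, 0, 0.11], [0, 0, 0]], rotation=[[0, 0, 0], [0, 0, 0], [0, 0, 0], [0, 0, 0], [0, 0, 0], [0, 0, 0], [0, 0, 0], [0, 0, 0], [0, 0, 0], [0, 0, 0], [0, 0, 0], [0, 0, 0]])

```text
time: 30.3
tool_pos: [0.6164, 0.0199, 0.0174]
tcp_rot: [1.191, 2.1, -0.498]
wrist_force: [-0.3, -1.3, -0.0]
width: 0.002
grip_force: 0.0
```

```bash
python3 - <<'E'
from go import *
s=read_state();print(s['time'],s['tool_pos'],s['width'],s['wrist_force'],'tool u-u0',s['tool_pos']@U-.326,'v',s['tool_pos']@V-.5415,s['q'])
E
```

```text
30.3 [0.61641698 0.0199453  0.01743334] 0.0016817254620112444 [-0.31841718 -1.27141082 -0.02224926] tool u-u0 -0.027500297662016004 v -0.0018096876644567716 [ 0.39445796  0.41748816  2.0883991  -1.11733448  0.892539    0.70961684]
```

Emit:
apply_moves(fingers=[0, 0, 0, 0, 0, 0, 0, 0], travel=[[-0.1, 0, 0.1], [-0.12, 0, 0.12], [-0.1, 0, 0.1], [-0.1, 0, 0.1], [-0.08, 0, 0.08], [-0.07, 0, 0.07], [-0.05, 0, 0.05], [0, 0, 0]], rotation=[[0, 0, 0], [0, 0, 0], [0, 0, 0], [0, 0, 0], [0, 0, 0], [0, 0, 0], [0, 0, 0], [0, 0, 0]])

```text
time: 31.1
tool_pos: [0.6413, -0.0176, 0.021]
tcp_rot: [1.192, 2.096, -0.493]
wrist_force: [0.2, 0.2, 0.5]
width: 0.001
grip_force: 0.0
```

```bash
python3 - <<'E'
from go import *
s=read_state();print(s['time'],s['tool_pos'],s['width'],s['wrist_force'],'tool u-u0',s['tool_pos']@U-.326,'v',s['tool_pos']@V-.5415,s['q'][3])
c=read_camera('side');save(c,'n_full.png')
cv2.imwrite('pics/n.png',cv2.resize(c['image'][190:310,200:340,::-1],(700,600),interpolation=cv2.INTER_CUBIC))
E
```

```text
31.1 [ 0.64134445 -0.01763915  0.02101586] 0.001064053729012893 [0.18127778 0.18006996 0.53747069] tool u-u0 0.01754716934845274 v 0.00035716444542488457 -1.1605044040271157
```

View pics/n.png

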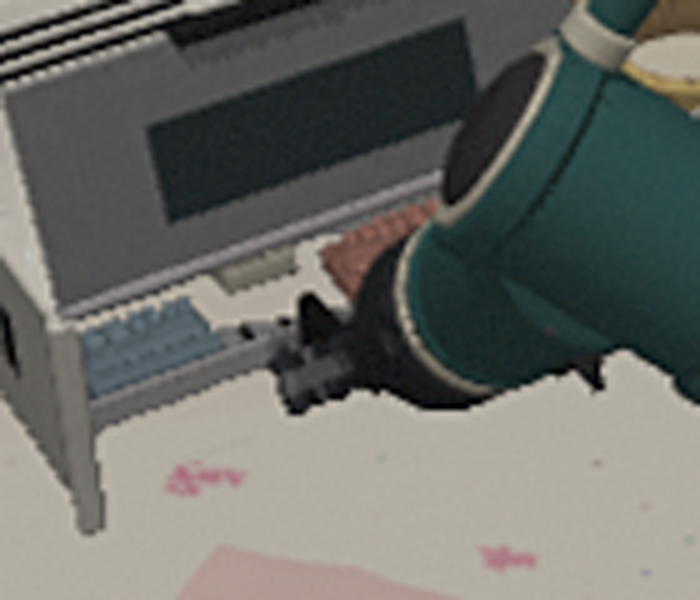

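The picture shows the tray deep in the hood with its near wall just inside the mouth and the shut fingers against the grip. There is no wall contact force yet, so I check the depth by pixels and push on in small steps.

Emit:
apply_moves(fingers=[0, 0, 0, 0], travel=[[-0.03, 0, 0.03], [-0.03, 0, 0.03], [-0.03, 0, 0.03], [0, 0, 0]], rotation=[[0, 0, 0], [0, 0, 0], [0, 0, 0], [0, 0, 0]])

```text
time: 31.55
tool_pos: [0.6434, -0.0209, 0.0206]
tcp_rot: [1.193, 2.098, -0.491]
wrist_force: [-9.2, 12.0, 8.9]
width: -0.0
grip_force: 7.5
```

```bash
python3 - <<'E'
from go import *
s=read_state();print(s['time'],s['tool_pos'],s['width'],s['wrist_force'],'force along u',s['wrist_force']@U,'tool u-u0',s['tool_pos']@U-.326,'v',s['tool_pos']@V-.5415,s['q'][3])
c=read_camera('side')
for uv in((219,276),(254,262)): print('wall x before last push',plane(c,uv,0)@U-.326)
E
```

```text
31.55 [ 0.6434393  -0.02090801  0.0206072 ] -0.00032849870766696933 [-9.18861272 11.99098589  8.90505557] force along u -15.00473958221307 tool u-u0 0.021427639353828964 v 0.0004827580462246628 -1.163028243326016
wall x before last push 0.06186525322179359
wall x before last push 0.06335624304979282
```

Contact force with the back wall is 15 N. The tool is where home predicts, and the tray's near wall measured x ≈ 63 mm just before that last push (64 at home). Next, back out and go behind the flap from above.

```bash
python3 - <<'E'
from go import *
def D(x,y,z): return U*(.326+x)+V*(.5415+y)+np.array([0,0,z])
s=read_state();q=R.from_rotvec(s['tcp_rot']);z=q.as_matrix()[:,2]
print(D(.085,0,.175))
plan([(s['tool_pos']-.12*z,q,4),(D(-.09,0,.32),down(30.8),8)])
E
```

```text
[ 0.6755764  -0.07576131  0.175     ]
12 rows; end [0.5858 0.0746 0.3201]
travel [[0.0, 0.0, -0.6], [0.0, 0.0, -0.6], [0.0, 0.0, -0.6], [0.0, 0.0, -0.6], [-0.33, 0.0, -0.43], [-0.29, 0.0, -0.46], [-0.24, 0.0, -0.48], [-0.19, 0.0, -0.5], [-0.14, 0.0, -0.52], [-0.09, 0.0, -0.53], [-0.04, 0.0, -0.54], [0.01, 0.0, -0.55]]
rotation [[0.0, 0.0, 0.0], [0.0, 0.0, 0.0], [0.0, 0.0, 0.0], [0.0, 0.0, 0.0], [0.0, 0.94, 0.0], [0.0, 0.94, 0.0], [0.0, 0.94, 0.0], [0.0, 0.93, 0.0], [0.01, 0.94, 0.0], [0.0, 0.93, 0.0], [0.01, 0.94, 0.0], [0.0, 0.93, 0.0]]
```

Emit:
apply_moves(fingers=[0, 0, 0, 0, 0, 0, 0, 0, 0, 0, 0, 0], travel=[[0, 0, -0.6], [0, 0, -0.6], [0, 0, -0.6], [0, 0, -0.6], [-0.33, 0, -0.43], [-0.29, 0, -0.46], [-0.24, 0, -0.48], [-0.19, 0, -0.5], [-0.14, 0, -0.52], [-0.09, 0, -0.53], [-0.04, 0, -0.54], [0, 0, -0.55]], rotation=[[0, 0, 0], [0, 0, 0], [0, 0, 0], [0, 0, 0], [0, 0.94, 0], [0, 0.94, 0], [0, 0.94, 0], [0, 0.93, 0], [0, 0.94, 0], [0, 0.93, 0], [0, 0.94, 0], [0, 0.93, 0]])

```text
time: 32.8
tool_pos: [0.5863, 0.0729, 0.3216]
tcp_rot: [-1.551, -2.731, -0.004]
wrist_force: [0.8, -0.3, -0.8]
width: 0.001
grip_force: 0.0
```

```bash
python3 - <<'E'
from trayfit import *
from go import *
def D(x,y,z): return U*(.326+x)+V*(.5415+y)+np.array([0,0,z])
s=read_state();print(s['tool_pos'],s['q'],s['tool_pos']@U-.326)
# lip: black pixels near its expected place, both views
for cam in('top','side'):
    c=read_camera(cam)
    for y in(-.06,.06):
        print(cam,[(round(x,3),proj(c,D(x,y,.205)).round().tolist()) for x in(.04,)])
    cc=proj(c,D(.045,0,.205)).astype(int);g=c['image'].astype(int).max(2)
    m=(g<50);m[:max(cc[1]-45,0)]=0;m[cc[1]+45:]=0;m[:,:cc[0]-50]=0;m[:,cc[0]+50:]=0
    n,l,st,ce=cv2.connectedComponentsWithStats(m.astype(np.uint8));print([(st[i].tolist(),ce[i].round(1).tolist()) for i in range(1,n) if st[i,4]>30])
m=[(r['bbox'],round(r['p'],2)) for r in regions_of('side','tray')];print(m)
plan([(D(.09,0,.305),down(30.8),6),(D(.09,0,.175),down(30.8),5)])
E
```

```text
[0.58626682 0.07292097 0.32164287] [ 0.08020196  0.06158867  1.67260797  0.00238238  1.40658953 -0.45817789] -0.08844244654570682
top [(0.04, [349.0, 195.0])]
top [(0.04, [319.0, 145.0])]
[([298, 123, 6, 33, 113], [300.1, 138.3]), ([359, 123, 21, 34, 35], [368.8, 139.3]), ([307, 146, 40, 64, 508], [326.5, 177.8]), ([319, 146, 31, 46, 287], [333.9, 168.3])]
side [(0.04, [284.0, 181.0])]
side [(0.04, [232.0, 199.0])]
[([264, 143, 33, 25, 355], [281.5, 151.1]), ([207, 180, 75, 24, 291], [253.5, 190.3]), ([207, 187, 27, 9, 34], [219.9, 190.9]), ([207, 190, 29, 10, 38], [221.0, 194.5]), ([230, 194, 66, 39, 1276], [262.4, 213.7])]
[([216.7, 225.9, 88.3, 49.6], 0.72), ([244.1, 236.6, 17.1, 11.0], 0.44)]
11 rows; end [ 0.6783 -0.08    0.1748]
travel [[-0.59, 0.0, 0.06], [-0.59, 0.0, 0.06], [-0.58, 0.0, 0.06], [-0.59, 0.0, 0.06], [-0.59, 0.0, 0.06], [-0.58, 0.0, 0.06], [0.0, 0.0, 0.52], [0.0, 0.0, 0.52], [0.0, 0.0, 0.52], [0.0, 0.0, 0.52], [0.0, 0.0, 0.52]]
rotation [[0.01, 0.01, 0.0], [0.01, 0.01, -0.01], [0.01, 0.01, 0.0], [0.0, 0.0, -0.01], [0.01, 0.01, 0.0], [0.0, 0.0, -0.01], [0.0, 0.0, 0.0], [0.0, 0.0, 0.0], [0.0, 0.0, 0.0], [0.0, 0.0, 0.0], [0.0, 0.0, 0.0]]
```

Emit:
apply_moves(fingers=[0, 0, 0, 0, 0, 0, 0, 0, 0, 0, 0, 0], travel=[[-0.59, 0, 0.06], [-0.59, 0, 0.06], [-0.58, 0, 0.06], [-0.59, 0, 0.06], [-0.59, 0, 0.06], [-0.58, 0, 0.06], [0, 0, 0], [0, 0, 0.52], [0, 0, 0.52], [0, 0, 0.52], [0, 0, 0.52], [0, 0, 0.52]], rotation=[[0, 0, 0], [0, 0, 0], [0, 0, 0], [0, 0, 0], [0, 0, 0], [0, 0, 0], [0, 0, 0], [0, 0, 0], [0, 0, 0], [0, 0, 0], [0, 0, 0], [0, 0, 0]])

```text
time: 34.15
tool_pos: [0.6754, -0.0768, 0.1696]
tcp_rot: [-1.55, -2.732, 0.002]
wrist_force: [-0.2, 0.3, -0.4]
width: -0.001
grip_force: 0.0
```

Emit:
apply_moves(fingers=[0, 0, 0, 0, 0, 0, 0, 0], travel=[[0.15, 0, 0], [0.2, 0, 0], [0.2, 0, 0], [0.2, 0, 0], [0.2, 0, 0], [0.2, 0, 0], [0.2, 0, 0], [0.2, 0, 0]], rotation=[[0, 0, 0], [0, 0, 0], [0, 0, 0], [0, 0, 0], [0, 0, 0], [0, 0, 0], [0, 0, 0], [0, 0, 0]])

```text
time: 34.95
tool_pos: [0.6384, -0.0109, 0.1751]
tcp_rot: [1.548, 2.726, 0.004]
wrist_force: [-0.1, -0.5, 0.5]
width: 0.001
grip_force: 0.3
```

```bash
python3 - <<'E'
from go import *
s=read_state();print(s['time'],s['tool_pos'],s['wrist_force']@U,s['wrist_force'],'x',s['tool_pos']@U-.326)
E
```

```text
34.95 [ 0.63842239 -0.01087155  0.17506183] 0.35667860925150835 [-0.11550479 -0.48409945  0.51441486] x 0.010237858579527137
```

Emit:
apply_moves(fingers=[0, 0, 0, 0, 0, 0, 0, 0, 0, 0, 0, 0], travel=[[0.2, 0, 0], [0.1, 0, 0], [0, 0, 0], [0, 0, 0], [0, 0, -0.6], [0, 0, -0.6], [0, 0, -0.6], [0, 0, -0.6], [0, 0, -0.6], [0, 0, 0], [0, 0, 0], [0, 0, 0]], rotation=[[0, 0, 0], [0, 0, 0], [0, 0, 0], [0, 0, 0], [0, 0, 0], [0, 0, 0], [0, 0, 0], [0, 0, 0], [0, 0, 0], [0, 0, 0], [0, 0, 0], [0, 0, 0]])

```text
time: 36.15
tool_pos: [0.6287, 0.0012, 0.3201]
tcp_rot: [-1.552, -2.731, 0.002]
wrist_force: [-1.0, 1.2, -0.1]
width: -0.002
grip_force: 0.0
```

```bash
cat > flap.py <<'E'
from go import *
def D(x,y,z): return U*(.326+x)+V*(.5415+y)+np.array([0,0,z])
s=read_state();print(s['time'],s['tool_pos'],s['wrist_force'])
c=read_camera('side');save(c,'z%.1f.png'%s['time'])
# compare lip darkness along candidate flap angles (free edge, 3 lateral places)
g=cv2.GaussianBlur(c['image'],(3,3),0).astype(int).max(2);res=[]
for a in np.arange(0,3.3,.1):
    b=a+.2;e=(.014-.1*np.sin(b),.112-.1*np.cos(b))
    v=[g[tuple(np.round(proj(c,D(e[0]-.004,y,e[1]))).astype(int)[::-1])] for y in(-.05,-.025,0,.025,.05)]
    res.append((round(a,1),int(np.mean(v))))
print(sorted(res,key=lambda r:r[1])[:6],res[:3],res[-2:])
E
python3 flap.py
```

```text
36.15 [0.62874339 0.00121139 0.32010461] [-0.95408055  1.19044868 -0.05953681]
[(np.float64(0.0), 13), (np.float64(1.7), 38), (np.float64(1.8), 38), (np.float64(1.6), 40), (np.float64(1.2), 47), (np.float64(1.9), 57)] [(np.float64(0.0), 13), (np.float64(0.1), 120), (np.float64(0.2), 169)] [(np.float64(3.1), 118), (np.float64(3.2), 101)]
```

Emit:
apply_moves(fingers=[0, 0, 0, 0, 0, 0, 0, 0, 0, 0, 0, 0], travel=[[0.3, 0, -0.2], [0.3, 0, -0.2], [0.3, 0, -0.2], [0.3, 0, -0.2], [0.3, 0, 0], [0, 0, 0], [0, 0, 0], [0, 0, 0], [0, 0, 0], [0, 0, 0], [0, 0, 0], [0, 0, 0]], rotation=[[0, 0, 0], [0, 0, 0], [0, 0, 0], [0, 0, 0], [0, 0, 0], [0, 0, 0], [0, 0, 0], [0, 0, 0], [0, 0, 0], [0, 0, 0], [0, 0, 0], [0, 0, 0]])

```text
time: 37.4
tool_pos: [0.5911, 0.0656, 0.3617]
tcp_rot: [1.551, 2.73, -0.0]
wrist_force: [-0.4, -0.1, -0.2]
width: -0.001
grip_force: 0.0
```

```bash
cat >> flap.py <<'E'
print([(round(a,2),int(np.mean([g[tuple(np.round(proj(c,D(.014-.1*np.sin(a+.2)-.004,y,.112-.1*np.cos(a+.2)))).astype(int)[::-1])] for y in(-.05,-.025,0,.025,.05)]))) for a in np.arange(-.16,.17,.04)])
import glob
o=sorted(glob.glob('pics/z*.png'));
if len(o)>1: 
    A,B=[cv2.imread(f).astype(int) for f in o[-2:]];print('change in flap area',np.abs(A-B)[190:310,200:330].mean())
# bystanders against the first picture
import pickle
from workcell import *
d=pickle.load(open('a.pkl','rb'))
for n,u in dict(pot_grey=(352,231),articulator=(307,191),spatula_blue=(234,359),bottle_blue=(379,266),carver=(382,209)).items():
    r=tip_of('side',n);print(n,u,[np.round(x['location']).tolist() for x in r[:1]])
E
python3 flap.py
```

```text
37.4 [0.59105841 0.06560519 0.36174681] [-0.37569159 -0.14691742 -0.15748314]
[(np.float64(0.0), 14), (np.float64(1.7), 39), (np.float64(1.8), 39), (np.float64(1.6), 41), (np.float64(1.2), 49), (np.float64(1.5), 61)] [(np.float64(0.0), 14), (np.float64(0.1), 119), (np.float64(0.2), 169)] [(np.float64(3.1), 118), (np.float64(3.2), 101)]
[(np.float64(-0.16), 73), (np.float64(-0.12), 69), (np.float64(-0.08), 47), (np.float64(-0.04), 25), (np.float64(0.0), 14), (np.float64(0.04), 35), (np.float64(0.08), 108), (np.float64(0.12), 167), (np.float64(0.16), 170)]
change in flap area 4.5192521367521366
pot_grey (352, 231) [[353.0, 235.0]]
articulator (307, 191) [[308.0, 191.0]]
spatula_blue (234, 359) [[236.0, 360.0]]
bottle_blue (379, 266) [[378.0, 263.0]]
carver (382, 209) [[382.0, 206.0]]
```

The flap is shut and still (lip at 0 rad), and all five bystanders are within a few pixels of where they started.

```bash
python3 -c "
from workcell import *
print(finish_job())"
```

```text
the job is handed in; nothing more can be done
None
```

The five casts are spread flat and apart on the tray, the tray is home in the dryer and the flap is shut. I handed the job in at about 38 s; no verdict came back, and with the flap shut I couldn't re-check the casts after the last push.

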